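# Fit the retaining ring on a disc grinder's spindle hub

## Robot

A 6-joint arm with a two-finger parallel gripper is mounted at the origin on a cart in front of the work surface, level with it; the furniture and walls round the work are solid. World frame = base frame: x ahead of the robot, y to its left, z up, the work surface at z = 0. Lengths are in m, angles in degrees, forces in N, time in s.
With the tool pointing down it reaches from about 0.3 to 0.75 m from the base axis. Payload 8.5 kg.
Tool frame: the origin (TCP) lies between the finger pads; the fingertips stand 8 mm ahead of it and the grasp point (between the pads) lies 11 mm behind it; y points along the fingers, z is the direction in which the jaws open and shut, and the axes are right-handed (so a half turn about y gives the same grasp; the last joint's range is limited). The gripper opens to 85 mm and grips with 20 to 120 N. Pads are 22 mm wide; open, the fingers measure 114 mm over their backs; the gripper's body (76 mm by 85 mm) begins 54 mm behind the grasp point. The pads swing forward as they close: fully open they stand 13 mm farther back than shut.
Start: joints at [51.549, 21.807, 74.336, -0, 83.858, -12.336], TCP at [0.242, 0.494, 0.239] pointing down, gripper open.
Joint ranges: [-178.18, 178.18], [-50.72, 133.34], [12.68, 142.11], [-81.47, 261.47], [9.98, 163.14], [-165.26, 165.26]. Speed limits (degrees/s): [136.94, 136.94, 180, 180, 180, 180].

## Interface

Orientations are given as a 3x3 rotation matrix whose columns are the frame's x, y, z axes.
In Python, from rig import env, get_image gives the robot as it stands.
- The arm moves only by the tool move_arm, never from a script. Its argument "targets" is one flat list of numbers, 6 for each row, row after row: the shift along the tool's x, y, z in mm, then the turn, a rotation vector about the tool's x, y, z in rad. A call has exactly 5 rows; each row shifts and turns the commanded pose from where the row before left it, along the tool's axes as they then stand; what a row does not reach is not made up. A row lasts 1/8 s, in which the tool goes at most 62.5 mm and 10.7 degrees, less where a joint would pass 70% of its speed; a pose out of reach is approached as far as the arm can. A call is refused whole if a number of a shift passes 62.5 or a number of a turn 0.188, either way. A call with a gripper value outside its range is refused whole. "hand" is the opening, from -1 (shut) to 1 (fully open), so that 0 is half open, set as the call begins (left out, the last holds). The fingers move at their own pace and stop on an object; "squeeze" is the grip in N (left out, the last holds). Time passes only in rows, so rows that do not move let the fingers close, or fill a call up. It gives the time, the measured TCP pose, the force and the opening at its end, in the units of the state.
- env.observe(): the state, without advancing time (a new reading comes with each control period).
- get_image(name): name is "side" or "top" or "wrist"; returns a dict with "pixels" (480x640x3 uint8, red, green, blue), "z_map" (480x640 float32, m along the optical axis (not along the pixel's ray), 0 where there is no reading), "intrinsics" (3x3 intrinsics, pixels), "k1" (the pictures are not rectified: a ray, as slopes to the right and down, at radius r is drawn at 1 + k1 r^2 times it, then the intrinsics apply), "R" (3x3) and "t" (3): a world point X has camera coordinates R X + t; the wrist camera has in their place "mount" (4x4, takes a point from camera to tool coordinates, whose origin is the TCP and whose axes are the tool frame's). Camera axes: x right, y down, z forward; pixel columns grow to the right and rows downward; lengths in m; the calibration is good to about 2 mm. A picture is of the moment at which its call begins: read the wrist's pose just before it.
- env.close_job(): hands the job in, once; it reports no verdict.
The state is a dict: "time_s": time; "q": joint angles; "qvel": joint speeds; "joint_efforts": joint torques, N m; "position": TCP position; "tool_rot": TCP orientation; "ft_force": force on the tool from outside, world axes, zero at the start; "wrist_torque": the same for the moment, N m; "grip_width": finger opening in m.
Only numpy, scipy, OpenCV 4.12 (cv2) and the standard library are available. Lean on these libraries where they do the work, as an engineer would, in place of code of your own. Each camera call takes 0.05 s, during which the arm holds its last target.

## Task

The bearing of the disc grinder has been changed and its retaining ring must go back on. Swing the dust cover aside to bare the hub, take the ring pliers from their stand, put their two pins in the eyes of the ring on its rest, squeeze the handles to spread it, carry it on the pins, lower it over the hub down to the bearing and let it close fully home in the groove. Then stand the pliers back in their stand; leave the cover swung clear, work the ring with the pliers only (no fingers on it) and leave the dish, felt wheel and blue cast where they are.

Things in the scene. Friction and masses are not known exactly. Their poses are not given: they have to be found in the camera images.
- grinder_top (a point): Disc grinder: fixed round white housing 176 mm wide, 70 mm high, on a grey 186 mm square foot, switch plate on its front (-x). This point is the middle of its top, 70 mm above the bench; axes turn with the grinder. The top has a recess 92 mm wide and 18 mm deep round the spindle hub.
- spindle_seat (a point): On the axis of the upright steel hub, at the flat face of the bearing's inner race, 52 mm above the bench. The hub is 44 mm in diameter, its top 15 mm above this face (3 mm below the housing top), the last 3.5 mm tapered to 38 mm. The ring groove is the 7 mm directly above the face, 41 mm in diameter; hub oiled. The seal round the race, 27 to 36 mm from the axis, lies 4.5 mm lower: room for pins.
- cover_pin (a point): The single upright pin on which the dust cover swings, at the height of the housing top, 75 mm from the hub's axis, half-way between the grinder's +x and +y directions. Its head rises 11 mm.
- cover_knob (a point): Where to push the dust cover: middle of its black knob, 11 to 15 mm thick, standing from 4 to 26 mm over the housing top (this point at 16 mm), 111 mm from the pin. The cover is a flat aluminium disc 102 mm wide, 1 to 4 mm over the housing top, turning level about cover_pin.
- dust_cover (a joint): Angle of the dust cover, rad: 0 = over the hub; grows as it turns clockwise seen from above (the knob goes to the grinder's left, +y), stop at 1.8. Clear of the hub beyond 1.4. About 1 N at the knob moves it; it stays where it is left.
- retaining_ring: Steel snap ring lying flat on a fixed black rubber rest (88 x 84 x 10 mm, with a groove 9 mm wide and 6 mm deep under the eyes): 4 mm thick, 58 mm outside, 34 g. Origin at its centre, underside; z up, x toward the gap between its eyes. Inside radius 23 mm, but 20 mm at three tabs: at the back (-x) and on each arm 62 deg either side of x.
- ring_center (a point): Centre of the ring, 2 mm above its underside, fixed to the ring's back. With the ring spread to the pliers' stop (arms about 0.23 rad) the hub passes best with its axis 4.5 mm from here toward the eyes (ring +x), with 2 mm to spare all round. Closing in the groove the ring draws itself central, moving toward its eyes: go with it.
- eye_left (a point): Centre of the left eye (+y), at its upper face: through hole 7 mm wide in a lug 12.6 mm wide. At rest at x = 27.5, y = +12.2 mm of the ring's frame; moves outward with its arm.
- eye_right (a point): Centre of the right eye: the same at x = 27.5, y = -12.2 mm at rest.
- ring_left (a joint): Spread of the left arm, rad, about a springy point 26 mm behind the ring's centre: 0 = free, at most 0.30, about 0.02 in the groove. Spreading both arms by 0.23 takes about 6 N at each eye.
- ring_right (a joint): Spread of the right arm; the same.
- pliers_grip (a point): Where to grip the ring pliers (168 mm long, 150 g, upright in their stand, jaws down): between the two blue handles, which lie side by side along the pliers' y; close the fingers along y from above. 150 mm above the bench, 62 mm above the pivots; handles end 28 mm higher, are 20 mm wide in x; outer faces upright at a light grip.
- pliers_left (a joint): Left half of the pliers, rad: 0 = at rest, 60 mm over the handles at pliers_grip, pins 22 mm apart; 0.211 = stop, 34 mm over the handles, pins 52 mm apart. The right half is geared to it. Spring: about 10 N on the handles to start, 14 N at the stop, 6 N more with the ring. At 0.01 to 0.03 the pins fit the unspread eyes.
- pliers_joint (a point): Middle of the steel cheek plate with the two pivots (18.6 mm either side along y), 62 mm below pliers_grip; the plate's flat underside, 10 mm lower, rests on the stand. z up, y along the line of the handles.
- pliers: Cheek plate of the pliers; same point and axes as pliers_joint.
- pin_left (a point): Left (+y) jaw's foot: flat shoulder, 8.5 mm wide, 72 mm below the pivots, 134 mm below pliers_grip, 11 mm from the middle at rest. From it a round-ended pin 3 mm thick stands down 7 mm. Jaws lean in 0.1 rad at rest, out 0.1 rad spread, which keeps the ring on; their height hardly changes.
- pin_right (a point): Right (-y) jaw's foot; the same.
- stand_top (a point): Middle of the top of the fixed wooden pliers stand, 78 mm above the bench: block 48 x 94 mm on a steel plate 72 x 116 mm, with a pocket 18 mm (x) by 64 mm (y), 72 mm deep, for the jaws (8.5 to 10 mm thick in x). The pliers stand in it with pliers_joint 10 mm above this point, handles along the stand's y, either way round.
- dish_center (a point): White dappen dish, 43 mm wide, 26 mm high, bystander; point half-way up.
- wheel_center (a point): Cream felt wheel, 38 mm wide, 13 mm high, bystander; point half-way up.
- cast_center (a point): Blue dental cast, 59 x 66 x 29 mm, bystander; point half-way up.
Not all that is in view belongs to the job. Of the things shaped like the pliers, the bare steel one is meant.

How it is judged (in metres and radians):
On the way, in this order (a step that is already met when the one before it is completed fails the run):
1. the dust cover is swung clear of the hub (value of joint dust_cover above 1.4 rad), for 0.2 s.
2. the ring, spread on the pins of the pliers, is carried clear of its rest (height (world z) of ring_center above 0.03 m and value of joint each of ring_left, ring_right above 0.12 rad and contact force between pliers and retaining_ring above 0.5 N), for 0.2 s.
3. the ring lies level on the bearing face round the hub and has closed into the groove (horizontal distance between ring_center and spindle_seat below 0.002 m and z of ring_center in the frame of spindle_seat between 0.0005 and 0.005 m and value of joint each of ring_left, ring_right below 0.06 rad and angle between ring_center's own z axis and vertical below 0.06 rad), for 0.2 s.
At the end, for the whole second after the job is handed in: Ring round the hub within 2 mm of its axis, level, its centre at most 5 mm above the bearing face, both arms below 0.06 rad; pliers upright in the stand within 6 mm of its middle, at most 3 mm above their seat; cover beyond 1.4 rad; ring and pliers at rest (all of step 3 and value of joint dust_cover above 1.4 rad and horizontal distance between pliers_joint and stand_top below 0.006 m and z of pliers_joint in the frame of stand_top below 0.013 m and angle between pliers_joint's own z axis and vertical below 0.08 rad and linear speed of each of retaining_ring, pliers below 0.01 m/s); the robot touches nothing.
It fails at once if fingers or arm touch the ring (contact force between any of the fingers, the arm and retaining_ring above 0.3 N).
It fails at once if a bystander (dish, felt wheel, blue cast) is shifted by more than 15 mm (distance of any of dish_center, wheel_center, cast_center from where it was at the start of the episode above 0.015 m).
It also fails if it takes over 72 s, if anything falls off the work surface, if the arm or the gripper's body presses on something with over 40 N, if the wrist force passes 120 N, or if a joint passes its speed limit or range.

## Working session

There is one attempt and no reset: what is moved stays moved. The work goes in short steps, Python scripts to look and compute and a tool call to move; the robot and the scene stay as the last step left them, time stands still between calls to the robot, and variables do not carry over. Pictures are saved under pics/ and viewed, and the job is handed in when it is done.

Besides the shell and the picture viewer there is one more tool, called after "Call:" as name(argument=value, ...) on one line, values as JSON. move_arm: Moves the arm, as the interface text tells. Its arguments: {"type":"object","properties":{"targets":{"type":"array"},"hand":{"type":"number"},"squeeze":{"type":"number"}},"required":["targets"]}

```bash
ls; mkdir -p pics; cat > h.py <<'E'
import numpy as np, cv2, json
from rig import env, get_image
def snap(n,fn):
    s=env.observe(); im=get_image(n); cv2.imwrite('pics/'+fn+'.png',im['pixels'][:,:,::-1])
    im['s']=s
    if n=='wrist':
        M=np.array(im['mount']); Rt=np.array(s['tool_rot']); p=np.array(s['position'])
        Rc=Rt@M[:3,:3]; c=Rt@M[:3,3]+p
        im['R']=Rc.T; im['t']=-Rc.T@c
    np.savez('pics/'+fn+'.npz',pixels=im['pixels'],z=im['z_map'],K=im['intrinsics'],k1=im['k1'],R=im['R'],t=im['t'])
    return im
def load(fn):
    d=np.load('pics/'+fn+'.npz'); return {k:d[k] for k in d}
def slopes(d,uv):
    K=d['K'];uv=np.atleast_2d(uv).astype(float)
    return cv2.undistortPoints(uv[:,None,:],K.astype(float),np.array([float(d['k1']),0,0,0]))[:,0]
def ray(d,uv):
    s=slopes(d,uv); v=np.c_[s,np.ones(len(s))]@d['R']; c=-d['R'].T@d['t']; return c,v
def onplane(d,uv,z):
    c,v=ray(d,uv); return c+v*((z-c[2])/v[:,2])[:,None]
def proj(d,X):
    X=np.atleast_2d(X).astype(float); r,_=cv2.Rodrigues(d['R'].astype(float))
    return cv2.projectPoints(X[:,None],r,d['t'].astype(float),d['K'].astype(float),np.array([float(d['k1']),0,0,0]))[0][:,0]
def cloud(d):
    h,w=d['z'].shape; u,v=np.meshgrid(np.arange(w),np.arange(h))
    s=slopes(d,np.c_[u.ravel(),v.ravel()]); z=d['z'].ravel()
    P=np.c_[s*z[:,None],z]; X=(P-d['t'])@d['R']; X[z<=0]=np.nan; return X.reshape(h,w,3)
E
python3 - <<'E'
from h import *
np.set_printoptions(precision=4,suppress=True)
for n in ['side','top','wrist']:
    im=snap(n,n+'0'); print(n,im['intrinsics'],im['k1'],-im['R'].T@im['t'],im['R'])
s=env.observe(); print({k:s[k] for k in s})
print(im['mount'])
E
```

```text
pics
side [[535.1176   0.     312.237 ]
 [  0.     535.1176 240.8338]
 [  0.       0.       1.    ]] -0.08824975773354513 [0.6178 0.5872 0.5739] [[-0.9986  0.0466  0.0249]
 [ 0.0008  0.485  -0.8745]
 [-0.0529 -0.8733 -0.4844]]
top [[542.3772   0.     317.2242]
 [  0.     542.3772 243.9806]
 [  0.       0.       1.    ]] -0.048658809081382905 [ 0.346  -0.2204  1.1162] [[ 0.0558 -0.9984 -0.0017]
 [-0.9761 -0.0542 -0.2105]
 [ 0.2101  0.0134 -0.9776]]
wrist [[403.9231   0.     317.5595]
 [  0.     403.9231 237.3245]
 [  0.       0.       1.    ]] -0.01897089421221799 [0.1724 0.5289 0.3727] [[ 0.4401  0.898  -0.0006]
 [ 0.8556 -0.4191  0.3039]
 [ 0.2726 -0.1343 -0.9527]]
{'time_s': 0.15, 'q': array([ 51.5496,  21.8336,  74.3707,  -0.0002,  83.8596, -12.3364]), 'qvel': array([-0.0703, -0.1563, -0.142 , -0.0467, -0.0023,  0.0452]), 'joint_efforts': array([  0.0032, -44.8628, -23.1347,  -0.0001,   0.0038,   0.    ]), 'position': array([0.242 , 0.4937, 0.2389]), 'tool_rot': array([[ 0.8979, -0.0007,  0.4402],
       [-0.4402, -0.0009,  0.8979],
       [-0.0002, -1.    , -0.0011]]), 'ft_force': array([-0.2452, -0.1296, -0.3628]), 'wrist_torque': array([0.0456, 0.005 , 0.0526]), 'grip_width': 0.08549705222674142}
[[-0.0001  0.9526  0.3041 -0.078 ]
 [-0.0007 -0.3041  0.9526 -0.1339]
 [ 1.     -0.0001  0.0007  0.0009]
 [ 0.      0.      0.      1.    ]]
```

View pics/side0.png

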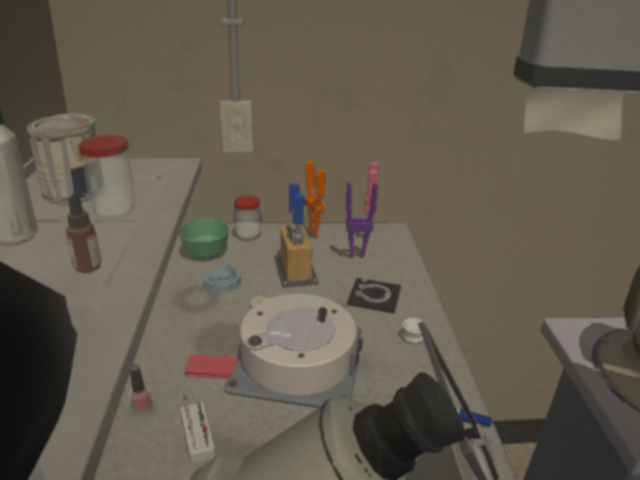

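View pics/top0.png

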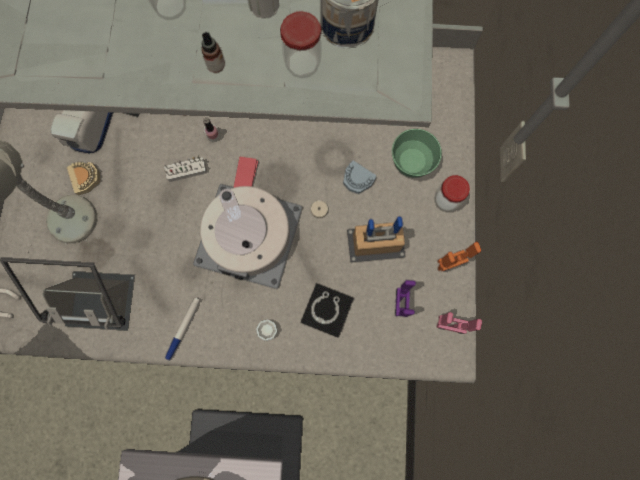

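View pics/wrist0.png

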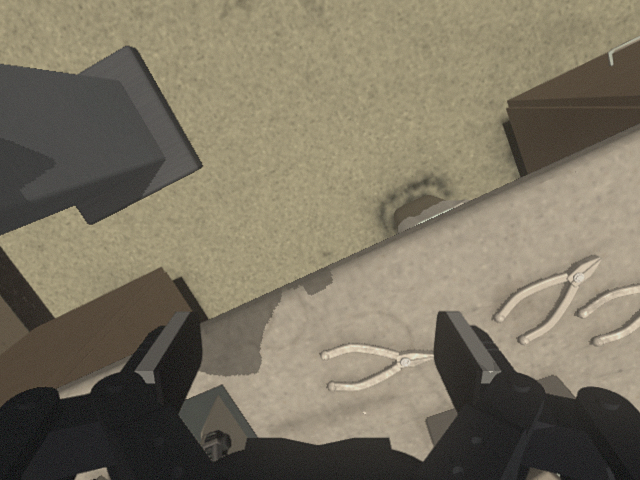

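The top view shows the grinder around (245,232), with its pin at about (229,200) and knob at (247,244). The bare steel pliers in their stand are at (383,235) and the ring on its rest at (326,310). The dish is at (266,329), the wheel at (319,208) and the cast at (360,177). Next I'll enlarge these and measure.

```bash
python3 - <<'E'
from h import *
a=load('top0')['pixels'][:,:,::-1]
def crop(a,x0,y0,x1,y1,s,fn): cv2.imwrite('pics/'+fn,cv2.resize(a[y0:y1,x0:x1],None,fx=s,fy=s,interpolation=cv2.INTER_CUBIC))
crop(a,190,170,310,290,5,'c1.png')
crop(a,295,200,425,345,4,'c2.png')
b=load('side0')['pixels'][:,:,::-1]
crop(b,200,170,420,410,2.5,'c3.png')
d=load('top0'); X=cloud(d)
for p in [(246,215),(247,244),(229,200),(326,330),(383,237),(360,177),(266,329),(319,208),(400,340)]:
    print(p,X[p[1],p[0]])
E
```

```text
(246, 215) [ 0.62056782 -0.06149361  0.07590856]
(247, 244) [ 0.55814955 -0.07104185  0.09400941]
(229, 200) [ 0.65016444 -0.02452685  0.07424818]
(326, 330) [ 0.407051   -0.23277731  0.01428415]
(383, 237) [ 0.58546977 -0.3321214   0.09858702]
(360, 177) [ 0.73278081 -0.28813838  0.0180385 ]
(266, 329) [ 0.4022348  -0.11204847  0.01439509]
(319, 208) [ 0.66584552 -0.20440923 -0.00429442]
(400, 340) [ 0.39579502 -0.38386657  0.00232936]
```

View pics/c1.png

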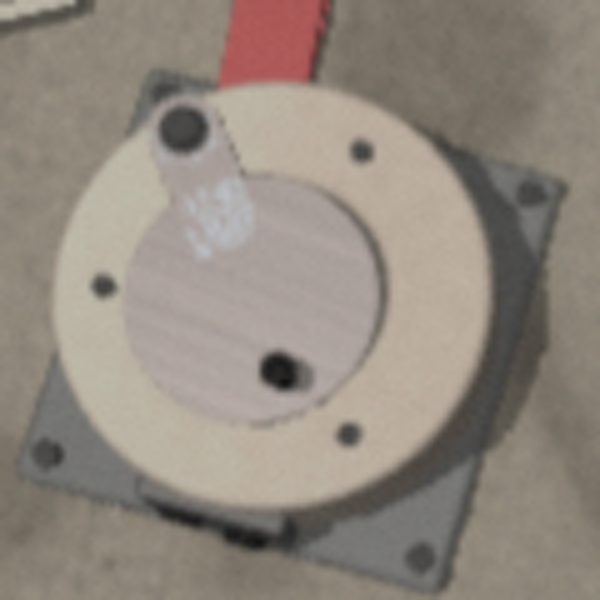

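View pics/c2.png

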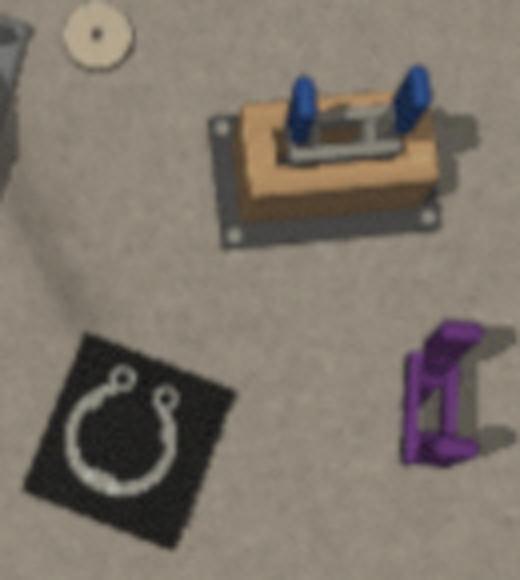

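View pics/c3.png

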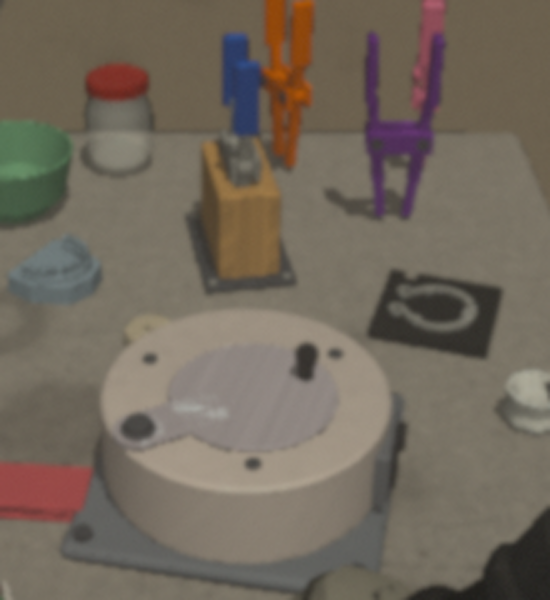

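```bash
python3 - <<'E'
from h import *
np.set_printoptions(precision=4,suppress=True)
d=load('top0')
pin=onplane(d,[226.6,196],.081)[0]; knob=onplane(d,[245.8,243.6],.095)[0]
print('pin',pin,'knob',knob,np.linalg.norm((pin-knob)[:2]))
u=(knob-pin)[:2];u/=np.linalg.norm(u); print('hub est',pin[:2]+75*u/1000, np.degrees(np.arctan2(u[1],u[0])))
# housing outline points on top crop px: left 53,300 ; right 492,290; top 275,82; bottom 270,510 (c1)
g=onplane(d,np.array([[53,300],[492,290],[275,82],[270,510]])/5+[190,170],.07);print(g, g[:2].mean(0),g[2:].mean(0))
c=onplane(d,np.array([[360,150],[103,286],[348,433]])/5+[190,170],.07);print('screws',c)
e=onplane(d,np.array([[122,378],[167,399]])/4+[295,200],.014);print('eyes',e,np.linalg.norm(e[0]-e[1]))
ctr=onplane(d,np.array([[121,440]])/4+[295,200],.014);print('ring',ctr)
st=onplane(d,np.array([[241,104],[427,90],[437,178],[252,195]])/4+[295,200],.078);print('stand top corners',st,st.mean(0))
r=onplane(d,np.array([[86,332],[237,392],[173,549],[23,488]])/4+[295,200],.01);print('rest',r,r.mean(0))
h=onplane(d,np.array([[305,82],[420,75]])/4+[295,200],.178);print('handles',h,h.mean(0))
E
```

```text
pin [ 0.6562 -0.0202  0.081 ] knob [ 0.5586 -0.0688  0.095 ] 0.10902823655136996
hub est [ 0.5891 -0.0536] -153.54954945152681
[[ 0.5864  0.0272  0.07  ]
 [ 0.6001 -0.1471  0.07  ]
 [ 0.6817 -0.0535  0.07  ]
 [ 0.507  -0.0663  0.07  ]] [ 0.5933 -0.0599  0.07  ] [ 0.5944 -0.0599  0.07  ]
screws [[ 0.655  -0.0901  0.07  ]
 [ 0.5932  0.0078  0.07  ]
 [ 0.5393 -0.0944  0.07  ]]
eyes [[ 0.4786 -0.228   0.014 ]
 [ 0.4692 -0.2514  0.014 ]] 0.02525332383598177
ring [[ 0.4471 -0.2291  0.014 ]]
stand top corners [[ 0.6095 -0.279   0.078 ]
 [ 0.6218 -0.3706  0.078 ]
 [ 0.5776 -0.3765  0.078 ]
 [ 0.564  -0.2863  0.078 ]] [ 0.5932 -0.3281  0.078 ]
rest [[ 0.5018 -0.2083  0.01  ]
 [ 0.4752 -0.2871  0.01  ]
 [ 0.3942 -0.2582  0.01  ]
 [ 0.4205 -0.1809  0.01  ]] [ 0.4479 -0.2336  0.01  ]
handles [[ 0.5959 -0.3015  0.178 ]
 [ 0.602  -0.3528  0.178 ]] [ 0.5989 -0.3272  0.178 ]
```

```bash
python3 - <<'E'
from h import *
np.set_printoptions(precision=3,suppress=True,linewidth=200)
for n in ['top0','side0']:
    d=load(n);X=cloud(d).reshape(-1,3);X=X[~np.isnan(X[:,0])]
    X=X[(X[:,2]>.03)&(X[:,2]<.6)]
    g={}
    H=np.full((18,20),np.nan)
    ix=((X[:,0]-.1)/.05).astype(int);iy=((X[:,1]+.5)/.05).astype(int)
    for a,b,z in zip(ix,iy,X[:,2]):
        if 0<=a<18 and 0<=b<20: H[a,b]=np.nanmax([H[a,b],z])
    print(n,'rows x from .1, cols y from -.5 step .05');print(np.round(H*100))
d=load('top0');X=cloud(d)
for p in [(8,170),(40,200),(72,218),(50,262),(90,300),(20,290),(120,320),(80,320)]: print(p,X[p[1],p[0]])
E
```

```text
top0 rows x from .1, cols y from -.5 step .05
[[ 7. nan nan nan nan nan nan nan nan nan nan nan nan nan nan nan nan nan nan nan]
 [32. nan nan nan nan nan nan nan nan nan nan nan nan nan nan nan nan nan nan nan]
 [56. nan nan nan nan nan nan nan nan nan nan nan nan nan nan nan nan nan nan nan]
 [57. nan nan nan nan nan nan nan nan nan nan nan nan nan nan nan nan nan nan nan]
 [57. nan nan nan nan nan nan nan nan nan nan nan nan nan nan nan nan nan nan nan]
 [58. nan nan nan nan nan nan  3. nan nan nan nan nan 12. 12. 12. 10. nan nan nan]
 [58. 17. 17. nan nan nan nan  3. nan nan nan nan nan 20. 13. 13. 19. nan nan nan]
 [59. nan 17. nan nan nan nan nan  5.  5. nan nan nan 25. 25. 25. 25. nan nan nan]
 [59. 17. nan nan nan nan nan  7.  8.  8.  8. nan nan nan nan nan nan nan nan nan]
 [60. 17. 18. 18. 18. nan nan  8. 10.  8.  7. nan nan nan nan nan 28. nan nan nan]
 [60. nan 18. 18.  9. nan nan  8.  8.  8.  8. nan nan nan nan  3. 28. 18. nan nan]
 [60.  9. nan nan nan nan nan  7.  8.  8.  7. nan nan nan nan  3. 27. nan nan nan]
 [60.  9.  6. nan nan nan nan nan nan nan nan  5.  5. nan 
[... 1522 characters left out ...]
nan nan  5.  5. nan nan nan nan 45. 45. 44.]
 [49. 18. 21. 21. 21. 21. 21. 21. 21. 21. 21. 21. 21. 21. 21. 21. 21. nan nan nan]
 [49. 21. 21. 21. 21. 21. 32. 32. 21. 21. 21. 21. 21. 21. 21. 21. 21. nan nan nan]
 [49. 21. 21. 21. 22. 21. 33. 33. 21. 31. 31. 21. 21. nan nan nan nan nan nan nan]
 [49. nan 21. nan 33. 33. 33. 33. 21. 21. 21. nan nan nan nan nan nan nan nan nan]
 [49. nan nan nan 33. 33. 33. 21. 39. 30. 21. nan nan nan nan nan nan nan nan nan]]
(8, 170) [0.63  0.324 0.256]
(40, 200) [0.619 0.338 0.116]
(72, 218) [0.608 0.312 0.026]
(50, 262) [0.479 0.232 0.244]
(90, 300) [0.441 0.259 0.002]
(20, 290) [0.436 0.315 0.172]
(120, 320) [0.399 0.162 0.081]
(80, 320) [0.395 0.24  0.08 ]
```

Call:
move_arm(targets=[0,-50,0,0,0,0,0,-50,0,0,0,0,42,0,-33,0,0,0,42,0,-33,0,0,0,42,0,-33,0,0,0], hand=-1, squeeze=40)

```text
time_s: 0.78
position: [0.3119, 0.348, 0.3392]
tool_rot: [[0.898, -0.0, 0.44], [-0.44, -0.0, 0.898], [-0.0, -1.0, -0.0]]
ft_force: [0.6, 0.5, 0.6]
grip_width: 0.0
```

Call:
move_arm(targets=[45,0,-35,0,0,0,45,0,-35,0,0,0,45,0,-35,0,0,0,45,0,-35,0,0,0,45,0,-35,0,0,0])

```text
time_s: 1.4
position: [0.4371, 0.0915, 0.3393]
tool_rot: [[0.898, -0.0, 0.44], [-0.44, 0.0, 0.898], [-0.0, -1.0, 0.0]]
ft_force: [1.3, 0.6, -0.8]
grip_width: 0.0002
```

Call:
move_arm(targets=[45,0,-34,0,0,0,45,0,-34,0,0,0,45,0,-34,0,0,0,44,0,-34,0,0,0,0,50,0,0,0,0])

```text
time_s: 2.02
position: [0.5398, -0.1114, 0.2902]
tool_rot: [[0.896, 0.006, 0.444], [-0.444, -0.003, 0.896], [0.007, -1.0, -0.0]]
ft_force: [1.5, 0.5, -1.1]
grip_width: -0.0003
```

```bash
python3 - <<'E'
from h import *
snap('wrist','w1');s=env.observe();print(s['position'],s['q'])
E
```

```text
[ 0.53598449 -0.10848183  0.28136618] [-2.38489087e+01  2.02581124e+01  6.97621679e+01 -1.50125919e-03
  9.05889533e+01 -8.75884577e+01]
```

View pics/w1.png

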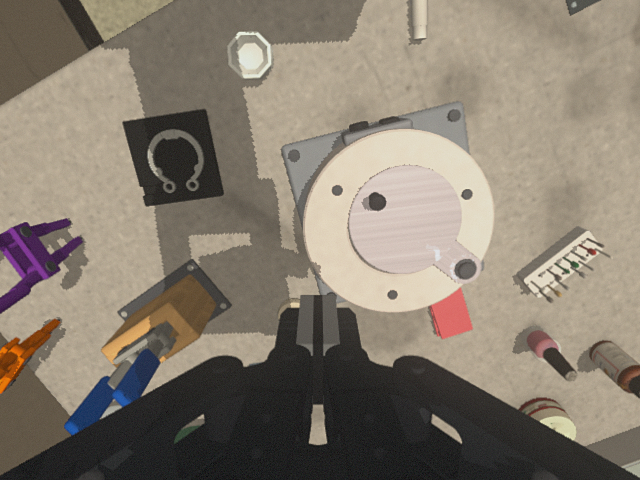

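The wrist view shows the knob at (377,202), pin at (466,269), ring eyes at (168,187) and (193,185), stand at (195,300) and dish at (250,55). I'll measure from this view.

```bash
python3 - <<'E'
from h import *
np.set_printoptions(precision=4,suppress=True)
d=load('w1')
print('pin',onplane(d,[466,269],.081),'knob',onplane(d,[375,202],.094))
g=onplane(d,np.array([[304,220],[494,220],[399,129],[399,311]]),.07);print(g.mean(0),np.linalg.norm(g[0]-g[1]),np.linalg.norm(g[2]-g[3]))
e=onplane(d,[[168,187],[193,185]],.014);print('eyes',e,np.linalg.norm(e[0]-e[1]))
print('dish',onplane(d,[250,55],.026)); s=env.observe();print(s['position'])
E
```

```text
pin [[ 0.6577 -0.0165  0.081 ]] knob [[ 0.5595 -0.0664  0.094 ]]
[ 0.594 -0.054  0.07 ] 0.17314854468224178 0.17301027059791585
eyes [[ 0.4725 -0.2483  0.014 ]
 [ 0.4822 -0.2241  0.014 ]] 0.02605768117163768
dish [[ 0.4031 -0.1108  0.026 ]]
[ 0.536  -0.1085  0.2814]
```

Call:
move_arm(targets=[0,50,0,0,0,0,0,50,0,0,0,0,0,50,0,0,0,0,0,40,0,0,0,0,0,0,0,0,0,0])

```text
time_s: 2.7
position: [0.5364, -0.1068, 0.0978]
tool_rot: [[0.898, -0.005, 0.44], [-0.44, 0.002, 0.898], [-0.006, -1.0, -0.0]]
ft_force: [-0.2, -0.3, 0.7]
grip_width: -0.0
```

Call:
move_arm(targets=[0,6,21,0,0,0,-10,0,14,0,0,0,-11,0,11,0,0,0,-8,0,13,0,0,0,-6,0,13,0,0,0])

```text
time_s: 3.32
position: [0.5375, -0.0266, 0.0943]
tool_rot: [[0.898, 0.001, 0.44], [-0.44, -0.0, 0.898], [0.001, -1.0, 0.0]]
ft_force: [-2.7, -0.4, 2.4]
grip_width: -0.0002
```

```bash
python3 - <<'E'
from h import *
snap('top','t2');a=load('t2')['pixels'][:,:,::-1]
cv2.imwrite('pics/t2c.png',cv2.resize(a[150:310,170:330],None,fx=3.5,fy=3.5,interpolation=cv2.INTER_CUBIC));s=env.observe();print(s['position'],s['ft_force'])
E
```

```text
[ 0.53771571 -0.02517298  0.09413154] [-0.06293627  0.65948307  0.7257547 ]
```

View pics/t2c.png

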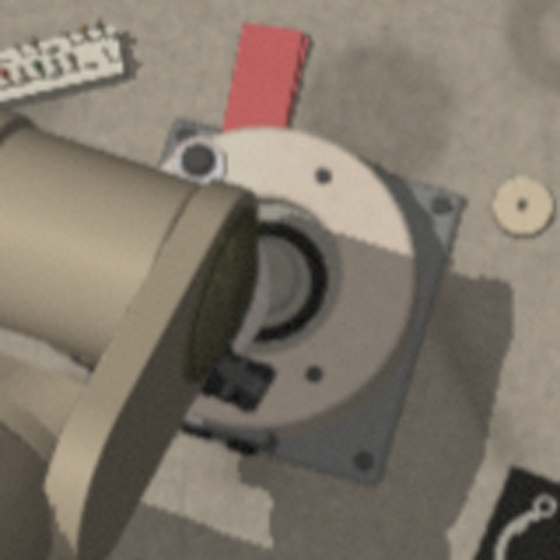

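Call:
move_arm(targets=[-4,0,14,0,0,0,-2,0,14,0,0,0,0,0,15,0,0,0,0,0,14,0,0,0,4,0,14,0,0,0])

```text
time_s: 4.0
position: [0.5678, 0.038, 0.0933]
tool_rot: [[0.898, 0.0, 0.44], [-0.44, 0.0, 0.898], [0.0, -1.0, 0.0]]
ft_force: [-1.0, -1.4, 0.6]
grip_width: 0.0001
```

Call:
move_arm(targets=[5,0,14,0,0,0,6,0,10,0,0,0,6,0,10,0,0,0,3,0,4,0,0,0,0,0,0,0,0,0])

```text
time_s: 4.62
position: [0.6022, 0.0624, 0.0932]
tool_rot: [[0.898, 0.0, 0.44], [-0.44, 0.0, 0.898], [0.0, -1.0, 0.0]]
ft_force: [-0.3, -0.0, -0.1]
grip_width: -0.0001
```

```bash
python3 - <<'E'
from h import *
snap('side','s3');snap('wrist','w3');a=load('s3')['pixels'][:,:,::-1]
cv2.imwrite('pics/s3c.png',cv2.resize(a[250:420,170:420],None,fx=3,fy=3,interpolation=cv2.INTER_CUBIC));s=env.observe();print(s['position'],s['ft_force'])
E
```

```text
[0.60188481 0.06224726 0.09335254] [-0.48942078 -0.54460841 -0.47078699]
```

View pics/s3c.png

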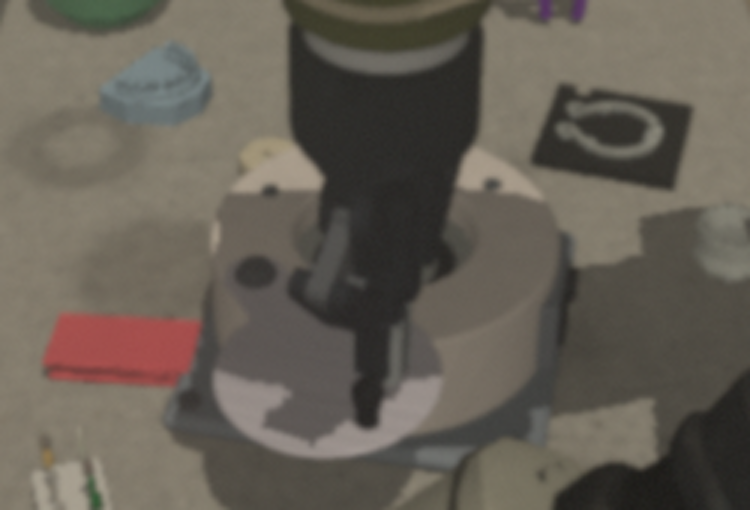

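View pics/w3.png

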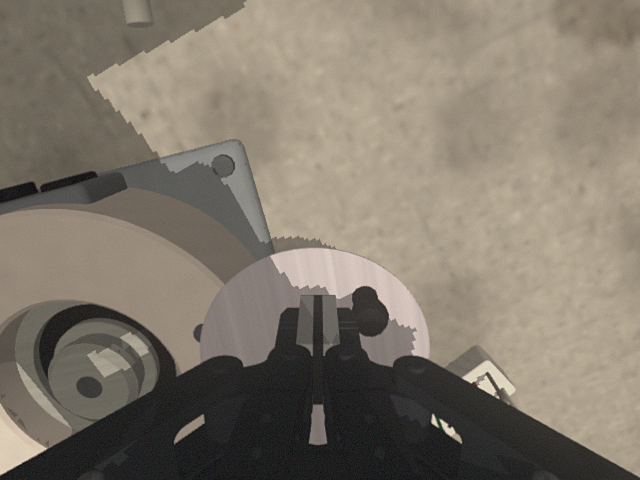

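Call:
move_arm(targets=[0,-38,-4,0,-0.117,0,0,-42,0,0,-0.117,0,0,-42,0,0,-0.117,0,0,-42,0,0,-0.117,0,0,-42,0,0,-0.117,0])

```text
time_s: 5.35
position: [0.5997, 0.0586, 0.3009]
tool_rot: [[0.991, 0.0, -0.132], [0.132, 0.0, 0.991], [0.0, -1.0, 0.0]]
ft_force: [0.5, 0.8, -0.8]
grip_width: -0.0002
```

Call:
move_arm(targets=[-8,0,-55,0,0,0,-8,0,-55,0,0,0,-8,0,-55,0,0,0,-8,0,-55,0,0,0,-8,0,-55,0,0,0], hand=1)

```text
time_s: 5.98
position: [0.5954, -0.221, 0.2995]
tool_rot: [[0.992, 0.0, -0.128], [0.128, -0.0, 0.992], [0.0, -1.0, -0.0]]
ft_force: [0.1, 0.2, 0.5]
grip_width: 0.0852
```

Call:
move_arm(targets=[-8,0,-50,0,0,0,-8,0,-50,0,0,0,0,0,0,0,0,0,0,0,0,0,0,0,0,0,0,0,0,0])

```text
time_s: 6.6
position: [0.5932, -0.319, 0.2998]
tool_rot: [[0.991, 0.001, -0.13], [0.13, -0.0, 0.991], [0.0, -1.0, -0.0]]
ft_force: [0.8, 0.1, -0.5]
grip_width: 0.0855
```

```bash
python3 - <<'E'
from h import *
snap('top','t4');snap('wrist','w4');s=env.observe();print(s['position'],s['ft_force'],s['q'],s['tool_rot'])
E
```

```text
[ 0.59316084 -0.31914809  0.29980087] [0.03725409 1.09470861 0.56753632] [-3.83301287e+01  3.37674372e+01  4.41503474e+01  4.11969444e-03
  1.02055367e+02 -1.35811498e+02] [[ 9.91485217e-01  4.11197231e-04 -1.30218645e-01]
 [ 1.30218749e-01 -2.35457295e-04  9.91485261e-01]
 [ 3.77035064e-04 -9.99999888e-01 -2.86998017e-04]]
```

View pics/w4.png

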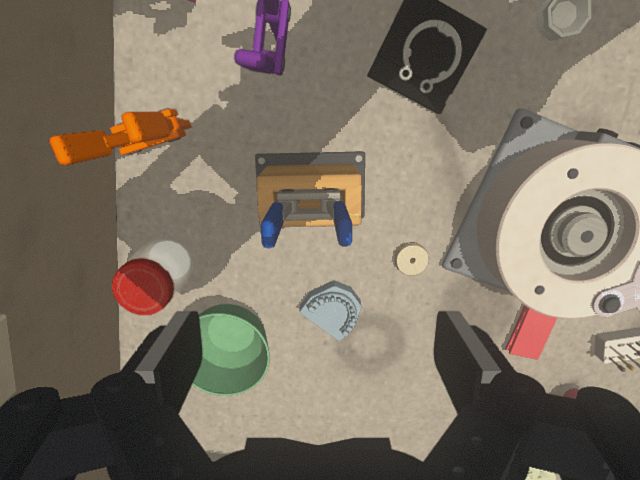

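View pics/t4.png

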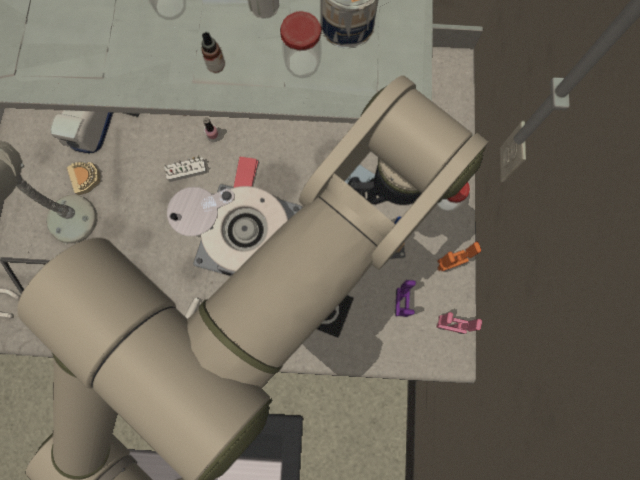

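Cover now lies clear: pin at (229,196) and knob at (177,215) in the top view, hub bared at (246,230). In the wrist view the pliers handles are at (271,224) and (343,224) on the stand.

```bash
python3 - <<'E'
from h import *
np.set_printoptions(precision=4,suppress=True)
d=load('w4'); X=cloud(d); p=d['pixels'].astype(int)
m=(p[:,:,2]>p[:,:,0]+50)&(p[:,:,2]>90)
n,l,s,c=cv2.connectedComponentsWithStats(m.astype(np.uint8))
for i in range(1,n):
    if s[i,4]>150:
        P=X[l==i]; print(s[i],c[i],'zmax',np.nanpercentile(P[:,2],98)); 
        for lo,hi in [(.12,.14),(.14,.16),(.16,.18),(.172,.185)]:
            Q=P[(P[:,2]>lo)&(P[:,2]<hi)]; 
            if len(Q): print(lo,len(Q),Q.mean(0),Q.min(0),Q.max(0))
# yellow stand top mask
hsv=cv2.cvtColor(d['pixels'],cv2.COLOR_RGB2HSV)
m=(np.abs(X[:,:,2]-.078)<.006)&(hsv[:,:,1]>110)&(hsv[:,:,0]<30); m[:140]=0;m[260:]=0
ys,xs=np.nonzero(m);print(xs.min(),xs.max(),ys.min(),ys.max())
Q=onplane(d,np.c_[xs,ys],.078)[:,:2].astype(np.float32); print(len(Q),cv2.minAreaRect(Q))
g=onplane(d,np.array([[497,225],[541,318]]),.07)
# ring eyes
a=p[0:120,350:500].astype(np.uint8)[:,:,::-1]
cv2.imwrite('pics/w4r.png',cv2.resize(a,None,fx=5,fy=5,interpolation=cv2.INTER_CUBIC))
cv2.imwrite('pics/w4h.png',cv2.resize(p[140:260,240:380].astype(np.uint8)[:,:,::-1],None,fx=5,fy=5,interpolation=cv2.INTER_CUBIC))
t=load('t4');cv2.imwrite('pics/t4g.png',cv2.resize(t['pixels'][170:290,160:310][:,:,::-1],None,fx=5,fy=5,interpolation=cv2.INTER_CUBIC))
E
```

```text
[261 220  14  28 306] [267.5163 232.9346] zmax 0.17836748022633578
0.16 303 [ 0.5991 -0.3509  0.1766] [ 0.5904 -0.356   0.1732] [ 0.609  -0.3465  0.1788]
0.172 303 [ 0.5991 -0.3509  0.1766] [ 0.5904 -0.356   0.1732] [ 0.609  -0.3465  0.1788]
[340 220  12  26 169] [345.8166 233.2012] zmax 0.17822319841614573
0.16 167 [ 0.5924 -0.2992  0.1768] [ 0.5836 -0.3034  0.1743] [ 0.6006 -0.2946  0.179 ]
0.172 167 [ 0.5924 -0.2992  0.1768] [ 0.5836 -0.3034  0.1743] [ 0.6006 -0.2946  0.179 ]
65 361 140 259
2704 ((0.5967228412628174, -0.4078279733657837), (0.10539869964122772, 0.2545473575592041), 17.313879013061523)
```

View pics/w4r.png

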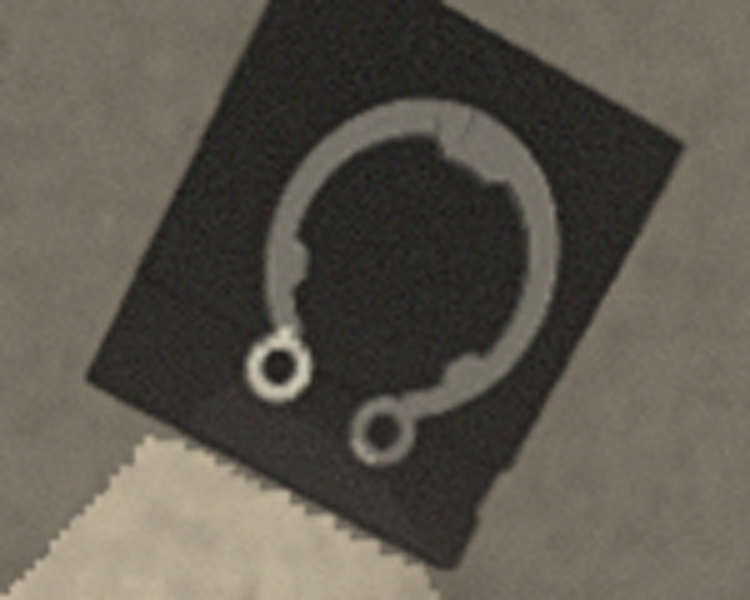

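View pics/w4h.png

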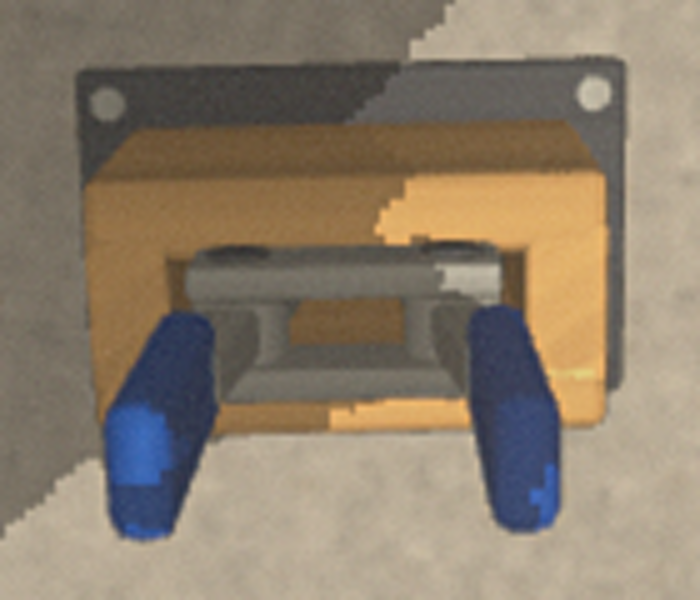

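View pics/t4g.png

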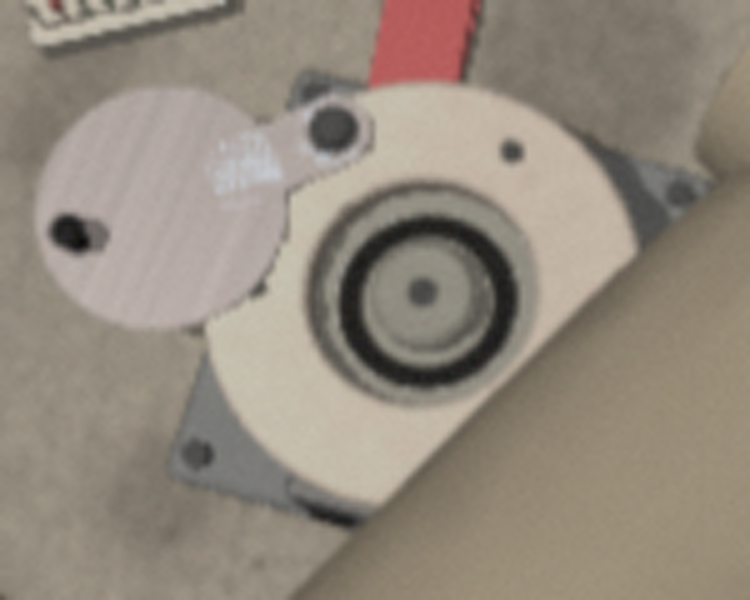

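```bash
python3 - <<'E'
from h import *
np.set_printoptions(precision=4,suppress=True)
d=load('w4');t=load('t4')
print('hub top',onplane(t,[244.4,228.2],.067),'hub w',onplane(d,[587,237],.067))
e=onplane(d,[[405.8,73.4],[426.4,86.2]],.014);print('eyes',e,np.linalg.norm(e[0]-e[1]),e.mean(0),np.degrees(np.arctan2(*(e[1]-e[0])[[1,0]])))
s=onplane(d,np.array([[86,185],[607,172],[605,425],[100,435]])/5+[240,140],.078);print('stand',s,s.mean(0),np.degrees(np.arctan2(*(s[1]-s[0])[[1,0]])))
pin=onplane(t,np.array([333,129])/5+[160,170],.081)[0];k=onplane(t,np.array([70,233])/5+[160,170],.096)[0]
print(pin,k,np.linalg.norm((k-pin)[:2]),np.degrees(np.arctan2(*(k-pin)[[1,0]])),)
# ring center from back: outer ring circle pts in w4r
P=onplane(d,np.array([[435,98],[266,260],[560,250],[500,400]])/5+[350,0],.014)[:,:2]
A=np.c_[2*P,np.ones(4)];q=np.linalg.lstsq(A,(P**2).sum(1),rcond=None)[0];print('ring c',q[:2],np.sqrt(q[2]+q[:2]@q[:2]))
E
```

```text
hub top [[ 0.5956 -0.0592  0.067 ]] hub w [[ 0.5985 -0.0561  0.067 ]]
eyes [[ 0.4729 -0.2476  0.014 ]
 [ 0.4817 -0.2254  0.014 ]] 0.02393614682401042 [ 0.4773 -0.2365  0.014 ] 68.44081516477034
stand [[ 0.5806 -0.3735  0.078 ]
 [ 0.5663 -0.2826  0.078 ]
 [ 0.6121 -0.2755  0.078 ]
 [ 0.6261 -0.367   0.078 ]] [ 0.5963 -0.3246  0.078 ] 98.91815134171273
[ 0.6566 -0.0202  0.081 ] [0.6044 0.076  0.096 ] 0.10946452646581808 118.50874399958396
ring c [ 0.4524 -0.2253] 0.02906489739325161
```

Call:
move_arm(targets=[1.5,40,-6,0,0,0,0,40,0,0,0,0,0,40,0,0,0,0,0,25,0,0,0,0,0,16,0,0,0,0])

```text
time_s: 7.32
position: [0.5952, -0.3253, 0.1373]
tool_rot: [[0.992, -0.001, -0.13], [0.13, 0.001, 0.992], [-0.001, -1.0, 0.001]]
ft_force: [0.2, -0.7, 0.0]
grip_width: 0.0856
```

Call:
move_arm(targets=[0,0,0,0,0,0,0,0,0,0,0,0,0,0,0,0,0,0,0,0,0,0,0,0,0,0,0,0,0,0], hand=0.36, squeeze=40)

```text
time_s: 7.95
position: [0.5957, -0.3264, 0.1399]
tool_rot: [[0.992, 0.002, -0.129], [0.129, -0.002, 0.992], [0.002, -1.0, -0.002]]
ft_force: [-0.0, -0.6, 6.3]
grip_width: 0.0582
```

```bash
python3 - <<'E'
from h import *
snap('wrist','w5');s=env.observe();print(s['position'],s['ft_force'],s['grip_width'])
E
```

```text
[ 0.59572804 -0.32643405  0.13985793] [0.69487419 0.23437463 6.12516725] 0.05842846890986887
```

View pics/w5.png

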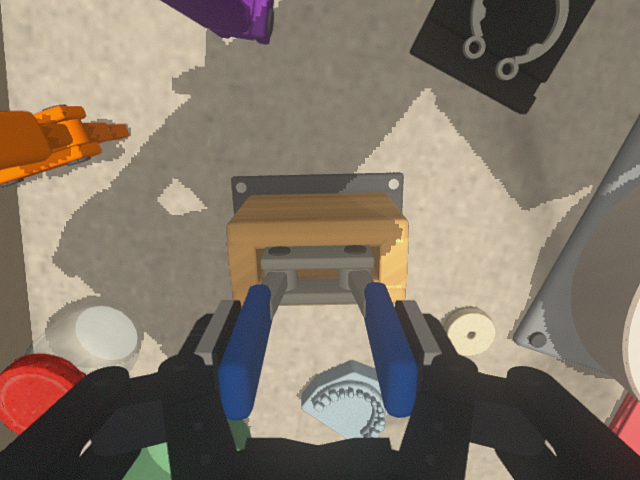

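Call:
move_arm(targets=[0,-10,0,0,0,0,0,-20,0,0,0,0,0,-25,0,0,0,0,0,-30,0,0,0,0,0,-25,0,0,0,0])

```text
time_s: 8.62
position: [0.5951, -0.3259, 0.2497]
tool_rot: [[0.992, 0.0, -0.129], [0.129, -0.0, 0.992], [0.0, -1.0, -0.0]]
ft_force: [0.3, -0.8, -2.1]
grip_width: 0.0583
```

```bash
python3 - <<'E'
from h import *
snap('wrist','w6');s=env.observe();print(s['position'],s['ft_force'],s['grip_width'])
E
```

```text
[ 0.59567585 -0.32637432  0.25342831] [0.05612111 0.76221287 1.95557206] 0.05797314901699439
```

View pics/w6.png

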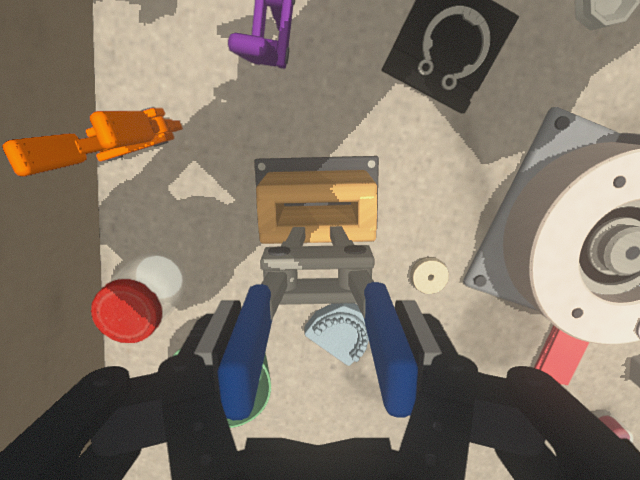

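Call:
move_arm(targets=[0,0,0,0,0.126,0,0,0,0,0,0.126,0,0,0,0,0,0.127,0,0,0,0,0,0.127,0,-30,0,8,0,0,0])

```text
time_s: 9.3
position: [0.5702, -0.3079, 0.2467]
tool_rot: [[0.929, -0.001, 0.37], [-0.37, 0.001, 0.929], [-0.002, -1.0, 0.0]]
ft_force: [-0.7, 0.5, -1.4]
grip_width: 0.0586
```

Call:
move_arm(targets=[-40,0,11,0,0,0,-40,0,11,0,0,0,-33,15,10,0,0,0,0,30,0,0,0,0,0,20,0,0,0,0])

```text
time_s: 9.93
position: [0.4762, -0.2356, 0.1822]
tool_rot: [[0.93, -0.001, 0.368], [-0.368, 0.001, 0.93], [-0.001, -1.0, 0.0]]
ft_force: [0.3, 0.2, -1.7]
grip_width: 0.0582
```

```bash
python3 - <<'E'
from h import *
snap('wrist','w7');s=env.observe();print(s['position'],s['ft_force'],s['grip_width'],s['tool_rot'])
E
```

```text
[ 0.47557551 -0.2351314   0.17978429] [-0.97656216  0.80798882 -4.81206459] 0.058367413445780586 [[ 0.92982146 -0.00429473  0.36798588]
 [-0.36797298  0.00351273  0.92982985]
 [-0.005286   -0.99998461  0.00168587]]
```

View pics/w7.png

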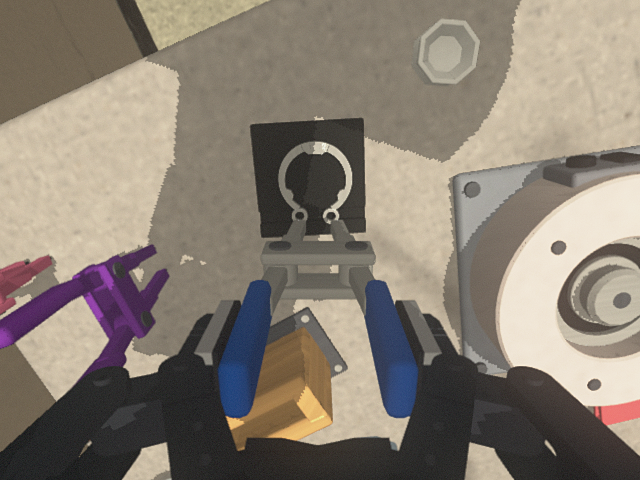

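The pins hang just over the eyes, at about (299,215) and (333,215). I'll zoom in on them.

```bash
python3 - <<'E'
from h import *
np.set_printoptions(precision=4,suppress=True)
d=load('w7')
cv2.imwrite('pics/w7c.png',cv2.resize(d['pixels'][130:260,240:390][:,:,::-1],None,fx=5.3,fy=4.6,interpolation=cv2.INTER_CUBIC))
cv2.imwrite('pics/w7c.png',cv2.resize(d['pixels'][180:260,265:375][:,:,::-1],None,fx=7,fy=7,interpolation=cv2.INTER_CUBIC))
im=snap('side','s7');cv2.imwrite('pics/s7c.png',cv2.resize(im['pixels'][170:330,300:460][:,:,::-1],None,fx=3.7,fy=3.7,interpolation=cv2.INTER_CUBIC))
E
```

```text
(no output)
```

View pics/w7c.png

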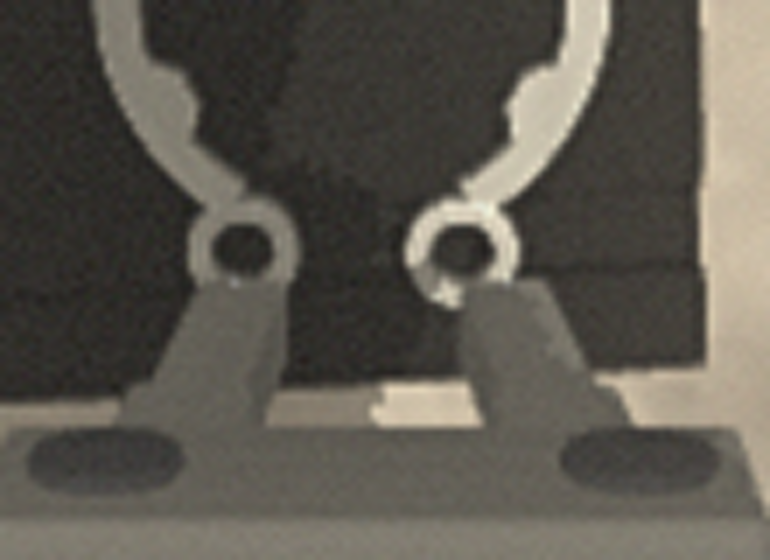

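View pics/s7c.png

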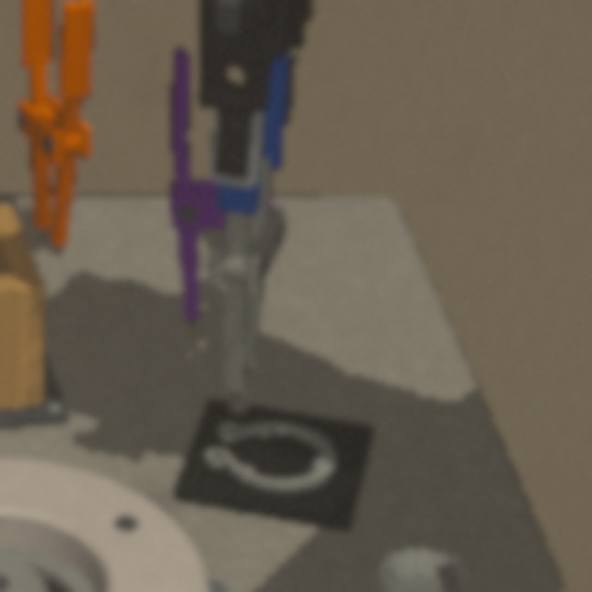

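```bash
cat > m.py <<'E'
from h import *
def tool(fn,uv,y=None,z=None,pos=None,rot=None):
    pass
M=np.array([[-0.0001,0.9526,0.3041,-0.078],[-0.0007,-0.3041,0.9526,-0.1339],[1,-0.0001,0.0007,0.0009]])
def toolplane(d,uv,y):  # ray in tool frame to plane tool y=const (m)
    s=slopes(d,uv);v=np.c_[s,np.ones(len(s))]@M[:,:3].T;c=M[:,3]
    return (c+v*((y-c[1])/v[:,1])[:,None])*1000
E
python3 - <<'E'
from m import *
np.set_printoptions(precision=2,suppress=True)
d=load('w7');M0=get_image('wrist')['mount'];print(M0[:3]-M)
f=lambda a:np.array(a)/7.+[265,180]
for y in (.122,.124,.126):print('feet edge',y,toolplane(d,f([[200,284],[285,286],[470,284],[550,284]]),y))
yb=.1798-.014
print('eyes',toolplane(d,f([[243,250],[463,250]]),yb),'pos y')
print('eye world z plane', onplane(d,f([[243,250],[463,250]]),.014))
s=env.observe();print(s['position'],s['ft_force'])
E
```

```text
[[-0.  0.  0.  0.]
 [ 0. -0.  0.  0.]
 [-0.  0.  0.  0.]]
feet edge 0.122 [[ -7.85 122.   -14.66]
 [ -7.66 122.    -6.69]
 [ -7.85 122.    10.66]
 [ -7.85 122.    18.16]]
feet edge 0.124 [[ -7.31 124.   -14.78]
 [ -7.11 124.    -6.75]
 [ -7.3  124.    10.74]
 [ -7.3  124.    18.3 ]]
feet edge 0.126 [[ -6.76 126.   -14.9 ]
 [ -6.56 126.    -6.81]
 [ -6.75 126.    10.81]
 [ -6.75 126.    18.43]]
eyes [[  0.3  165.8  -12.55]
 [  0.3  165.8   11.52]] pos y
eye world z plane [[ 0.47 -0.25  0.01]
 [ 0.48 -0.23  0.01]]
[ 0.48 -0.24  0.18] [ 0.48 -0.34 -0.51]
```

Call:
move_arm(targets=[3.3,0,-2.4,0,0,0,0,10,0,0,0,0,0,10,0,0,0,0,0,10,0,0,0,0,0,0,0,0,0,0])

```text
time_s: 10.7
position: [0.4788, -0.2394, 0.1524]
tool_rot: [[0.93, -0.002, 0.368], [-0.368, 0.001, 0.93], [-0.002, -1.0, 0.001]]
ft_force: [0.1, 0.7, -1.1]
grip_width: 0.0578
```

```bash
python3 - <<'E'
from h import *
np.set_printoptions(precision=4,suppress=True)
im=snap('wrist','w8');s=env.observe();print(s['position'],s['ft_force'],s['grip_width'],s['tool_rot'])
cv2.imwrite('pics/w8c.png',cv2.resize(im['pixels'][180:260,265:375][:,:,::-1],None,fx=7,fy=7,interpolation=cv2.INTER_CUBIC))
im=snap('side','s8');cv2.imwrite('pics/s8c.png',cv2.resize(im['pixels'][240:320,330:410][:,:,::-1],None,fx=7,fy=7,interpolation=cv2.INTER_CUBIC))
E
```

```text
[ 0.4791 -0.2396  0.153 ] [-0.4449  0.3414 -0.9677] 0.058505598009938126 [[ 0.9299 -0.0006  0.3679]
 [-0.3679  0.0006  0.9299]
 [-0.0008 -1.      0.0003]]
```

View pics/w8c.png

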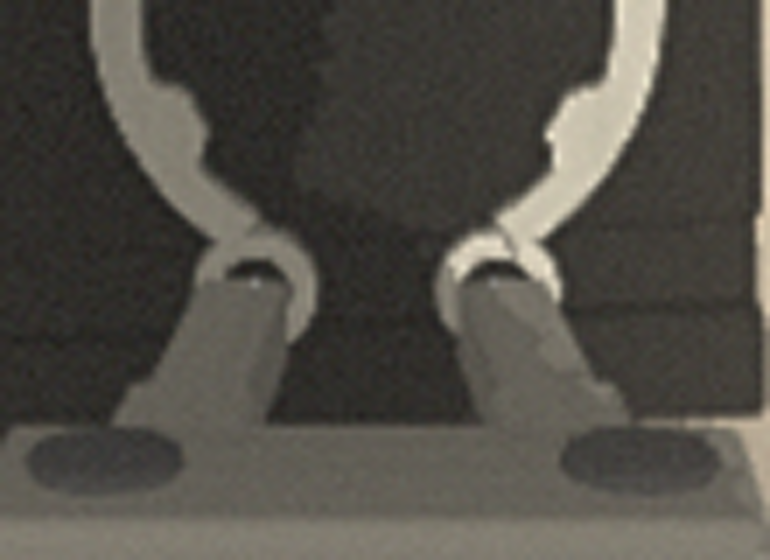

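View pics/s8c.png

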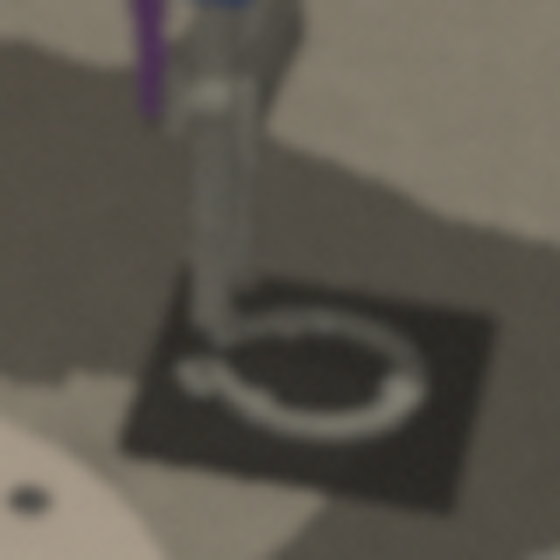

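```bash
python3 - <<'E'
from m import *
np.set_printoptions(precision=2,suppress=True)
d=load('w8')
f=lambda a:np.array(a)/7.+[265,180]
print('feet edge',toolplane(d,f([[246.5,282],[506.5,283]]),.124))
print('eyes',toolplane(d,f([[257,289],[498.5,287.5]]),.139))
X=cloud(d); 
R=d['R'].T; 
for p in [(283,190),(348,190),(300,226),(337,226),(300,214)]: print(p,X[p[1],p[0]]*1000)
E
```

```text
feet edge [[ -7.5  124.   -10.38]
 [ -7.4  124.    14.18]]
eyes [[ -2.67 139.   -10.  ]
 [ -2.83 139.    14.16]]
(283, 190) [ 447.31 -251.09   13.17]
(348, 190) [ 464.2  -209.71   10.71]
(300, 226) [ 467.93 -245.7    42.59]
(337, 226) [ 476.55 -224.12   42.37]
(300, 214) [ 467.39 -246.78   12.57]
```

Call:
move_arm(targets=[0.4,3,0,0,0,0,0,3,0,0,0,0,0,3,0,0,0,0,0,2,0,0,0,0,0,0,0,0,0,0])

```text
time_s: 11.42
position: [0.4794, -0.2398, 0.1422]
tool_rot: [[0.93, -0.0, 0.368], [-0.368, 0.0, 0.93], [-0.0, -1.0, 0.0]]
ft_force: [-0.2, -0.6, -1.7]
grip_width: 0.0586
```

```bash
python3 - <<'E'
from h import *
np.set_printoptions(precision=4,suppress=True)
im=snap('wrist','w9');s=env.observe();print(s['position'],s['ft_force'],s['grip_width'])
cv2.imwrite('pics/w9c.png',cv2.resize(im['pixels'][180:260,265:375][:,:,::-1],None,fx=7,fy=7,interpolation=cv2.INTER_CUBIC))
E
```

```text
[ 0.4795 -0.2398  0.1423] [ 0.2892  0.2506 -1.4661] 0.05820916525411593
```

View pics/w9c.png

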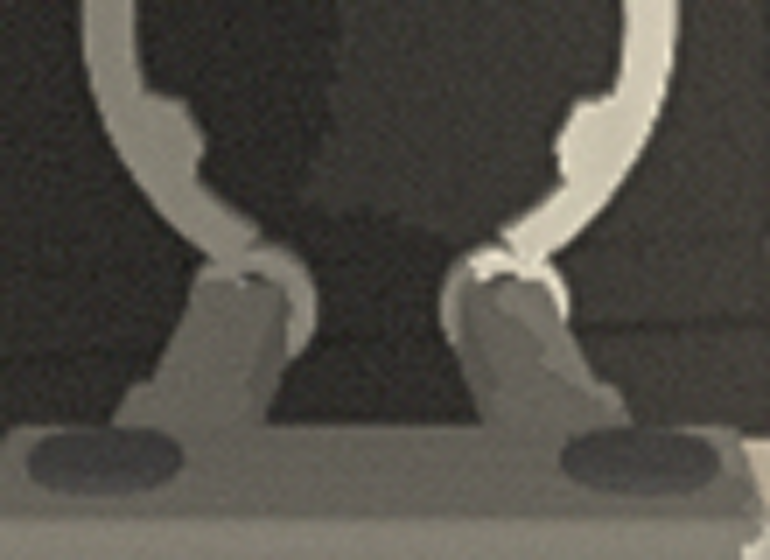

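Call:
move_arm(targets=[0,1,0,0,0,0,0,1,0,0,0,0,0,1,0,0,0,0,0,0.5,0,0,0,0,0,0,0,0,0,0])

```text
time_s: 12.1
position: [0.4795, -0.2398, 0.1388]
tool_rot: [[0.93, -0.0, 0.368], [-0.368, 0.0, 0.93], [-0.0, -1.0, 0.0]]
ft_force: [-0.1, -0.4, -2.0]
grip_width: 0.0583
```

```bash
python3 - <<'E'
from h import *
np.set_printoptions(precision=4,suppress=True)
im=snap('wrist','w10');s=env.observe();print(s['position'],s['ft_force'],s['grip_width'])
cv2.imwrite('pics/w10c.png',cv2.resize(im['pixels'][180:260,265:375][:,:,::-1],None,fx=7,fy=7,interpolation=cv2.INTER_CUBIC))
im=snap('side','s10');cv2.imwrite('pics/s10c.png',cv2.resize(im['pixels'][240:320,330:410][:,:,::-1],None,fx=7,fy=7,interpolation=cv2.INTER_CUBIC))
E
```

```text
[ 0.4795 -0.2398  0.1388] [-0.2409 -0.5996 -1.6767] 0.05804638401320572
```

View pics/w10c.png

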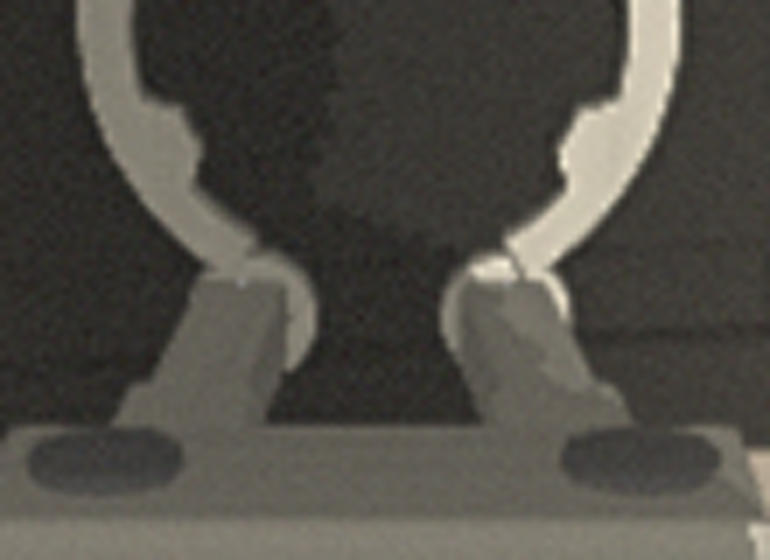

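View pics/s10c.png

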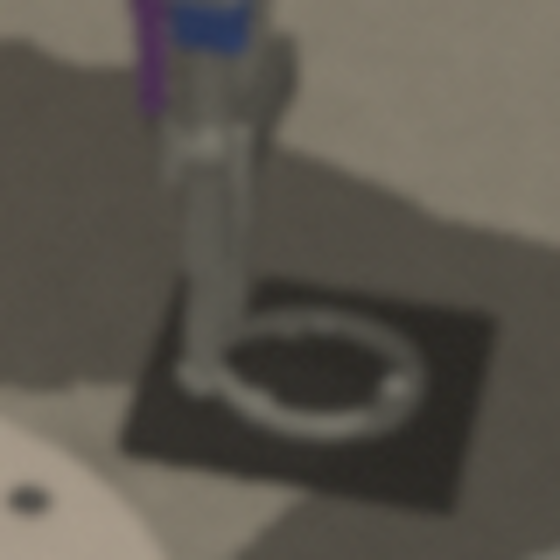

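Call:
move_arm(targets=[0,0.3,0,0,0,0,0,-0.3,0,0,0,0,0,-0.4,0,0,0,0,0,-0.4,0,0,0,0,0,0,0,0,0,0], hand=0.2, squeeze=50)

```text
time_s: 12.82
position: [0.4796, -0.2398, 0.1398]
tool_rot: [[0.93, 0.0, 0.368], [-0.368, 0.0, 0.93], [0.0, -1.0, 0.0]]
ft_force: [1.5, 1.9, 4.9]
grip_width: 0.0516
```

```bash
python3 - <<'E'
from h import *
np.set_printoptions(precision=4,suppress=True)
im=snap('wrist','w11');s=env.observe();print(s['position'],s['ft_force'],s['grip_width'])
cv2.imwrite('pics/w11c.png',cv2.resize(im['pixels'][130:260,245:395][:,:,::-1],None,fx=5,fy=4.6,interpolation=cv2.INTER_CUBIC))
E
```

```text
[ 0.4796 -0.2398  0.1398] [1.0333 3.1381 4.4155] 0.05167102282469123
```

View pics/w11c.png

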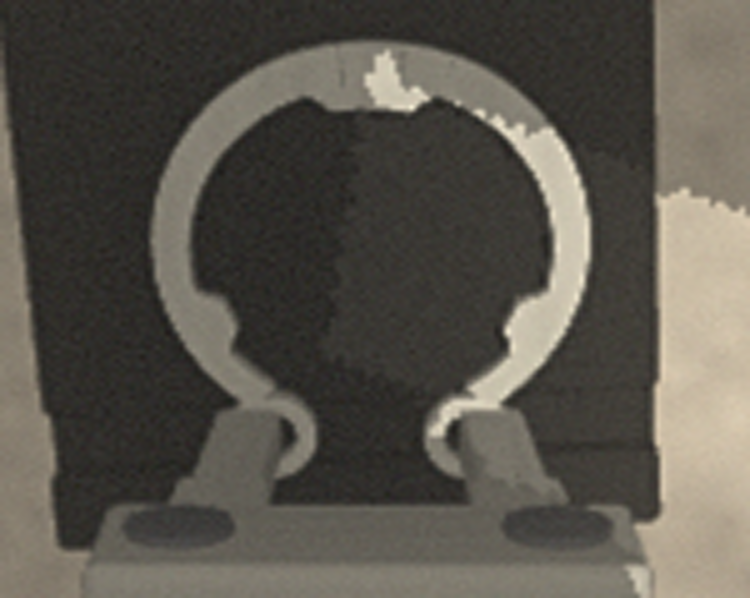

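Call:
move_arm(targets=[0,-0.5,0,0,0,0,0,-0.4,0,0,0,0,0,-0.4,0,0,0,0,0,-0.4,0,0,0,0,0,0,0,0,0,0], hand=0.02)

```text
time_s: 13.5
position: [0.4795, -0.2401, 0.1414]
tool_rot: [[0.93, -0.0, 0.368], [-0.368, -0.001, 0.93], [0.0, -1.0, -0.001]]
ft_force: [0.3, -1.5, 5.0]
grip_width: 0.0438
```

```bash
python3 - <<'E'
from h import *
np.set_printoptions(precision=4,suppress=True)
im=snap('wrist','w12');s=env.observe();print(s['position'],s['ft_force'],s['grip_width'])
cv2.imwrite('pics/w12c.png',cv2.resize(im['pixels'][130:260,245:395][:,:,::-1],None,fx=5,fy=4.6,interpolation=cv2.INTER_CUBIC))
E
```

```text
[ 0.4795 -0.2401  0.1414] [-0.7832 -1.5871  4.0128] 0.044003850744985945
```

View pics/w12c.png

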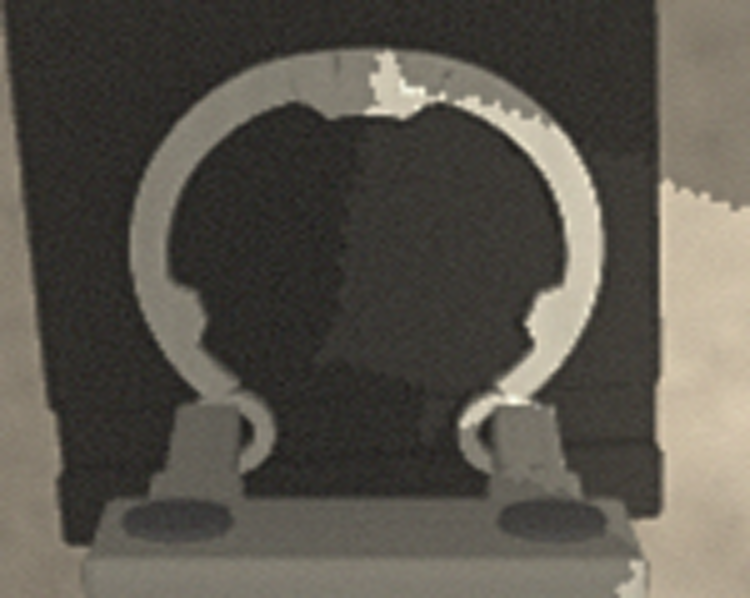

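Call:
move_arm(targets=[0,-0.4,0,0,0,0,0,-0.4,0,0,0,0,0,-0.4,0,0,0,0,0,-0.2,0,0,0,0,0,0,0,0,0,0], hand=-0.15)

```text
time_s: 14.18
position: [0.4793, -0.2398, 0.1424]
tool_rot: [[0.93, -0.001, 0.368], [-0.368, 0.0, 0.93], [-0.001, -1.0, 0.0]]
ft_force: [0.2, 0.4, -0.5]
grip_width: 0.0367
```

Call:
move_arm(targets=[0,-0.2,0,0,0,0,0,-0.3,0,0,0,0,0,0,0,0,0,0,0,0,0,0,0,0,0,0,0,0,0,0], hand=-0.32)

```text
time_s: 14.8
position: [0.4795, -0.2398, 0.1432]
tool_rot: [[0.93, -0.0, 0.368], [-0.368, -0.0, 0.93], [-0.0, -1.0, -0.0]]
ft_force: [0.9, 0.6, -1.2]
grip_width: 0.0351
```

```bash
python3 - <<'E'
from h import *
np.set_printoptions(precision=4,suppress=True)
im=snap('wrist','w13');s=env.observe();print(s['position'],s['ft_force'],s['grip_width'])
cv2.imwrite('pics/w13c.png',cv2.resize(im['pixels'][130:260,245:395][:,:,::-1],None,fx=5,fy=4.6,interpolation=cv2.INTER_CUBIC))
im=snap('side','s13');cv2.imwrite('pics/s13c.png',cv2.resize(im['pixels'][220:320,320:420][:,:,::-1],None,fx=6,fy=6,interpolation=cv2.INTER_CUBIC))
E
```

```text
[ 0.4795 -0.2398  0.1432] [-0.4162 -0.0263 -1.7078] 0.03514282484024245
```

View pics/w13c.png

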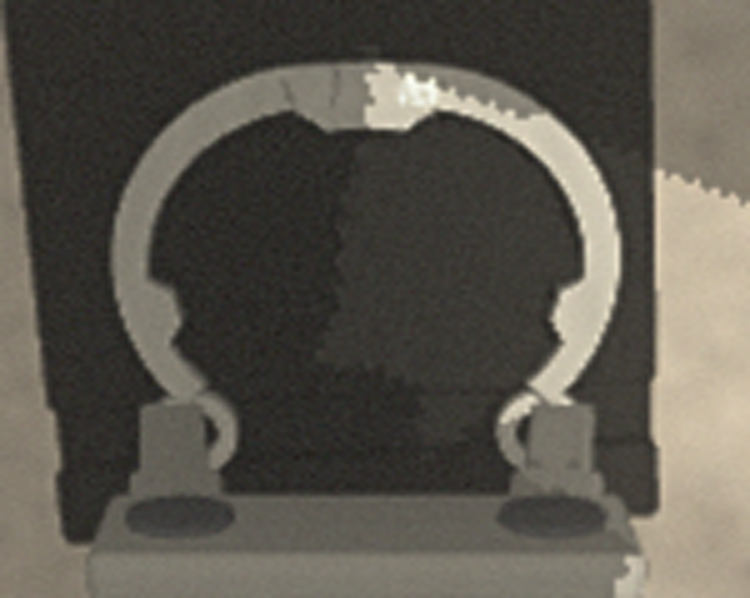

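View pics/s13c.png

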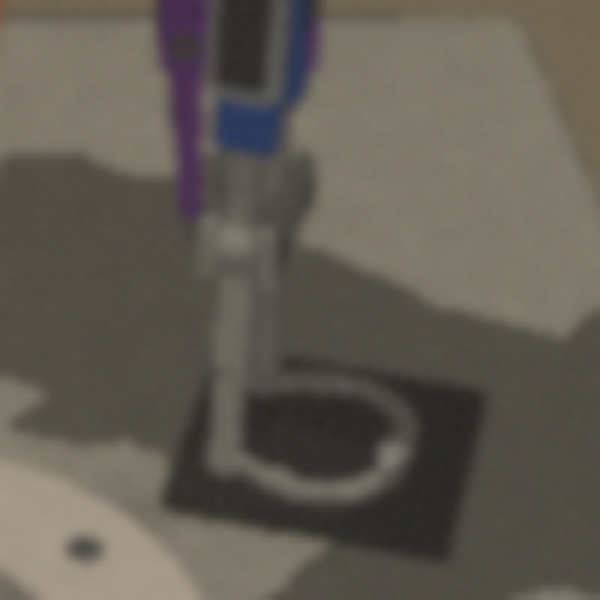

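Call:
move_arm(targets=[0,-3,0,0,0,0,0,-6,0,0,0,0,0,-10,0,0,0,0,0,-10,0,0,0,0,0,-6,0,0,0,0])

```text
time_s: 15.52
position: [0.4797, -0.2399, 0.1792]
tool_rot: [[0.93, 0.001, 0.368], [-0.368, -0.001, 0.93], [0.001, -1.0, -0.0]]
ft_force: [0.1, -1.0, -2.2]
grip_width: 0.0347
```

```bash
python3 - <<'E'
from h import *
np.set_printoptions(precision=4,suppress=True)
im=snap('wrist','w14');s=env.observe();print(s['position'],s['ft_force'],s['grip_width'])
cv2.imwrite('pics/w14c.png',cv2.resize(im['pixels'][130:260,245:395][:,:,::-1],None,fx=5,fy=4.6,interpolation=cv2.INTER_CUBIC))
im=snap('side','s14');cv2.imwrite('pics/s14c.png',cv2.resize(im['pixels'][220:320,320:420][:,:,::-1],None,fx=6,fy=6,interpolation=cv2.INTER_CUBIC))
E
```

```text
[ 0.4798 -0.24    0.1797] [ 0.3515  0.078  -1.9473] 0.03495639396842572
```

View pics/w14c.png

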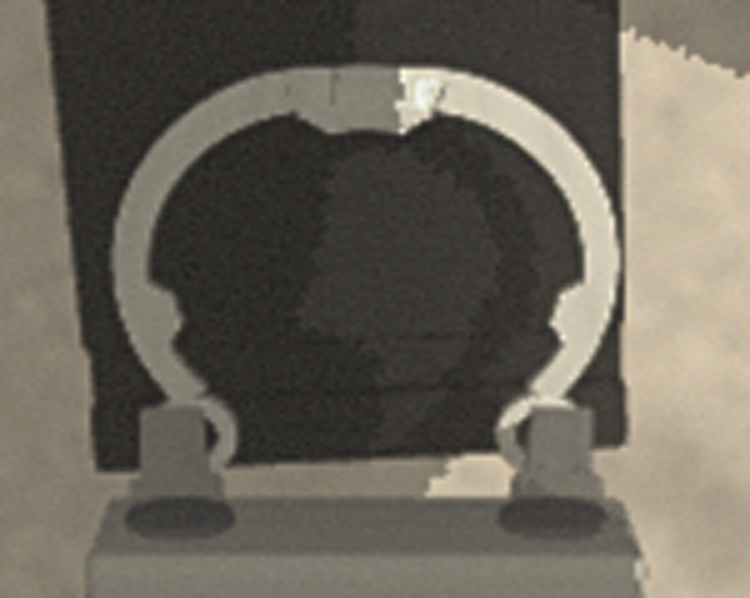

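View pics/s14c.png

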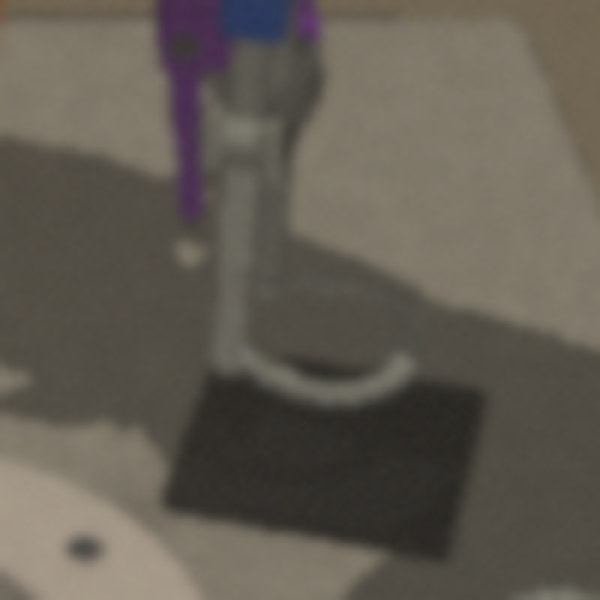

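```bash
python3 - <<'E'
from m import *
np.set_printoptions(precision=2,suppress=True)
d=load('w14')
f=lambda a:np.array(a)/np.array([5,4.6])+[245,130]
T=toolplane(d,f([[366,131],[181,318],[552,318]]),.1292);print(T)
P=T[:,[0,2]];A=np.c_[2*P,np.ones(3)];q=np.linalg.solve(A,(P**2).sum(1));print('circ',q[:2],np.sqrt(q[2]+q[:2]@q[:2]))
print('outer back',toolplane(d,f([[366,66]]),.1292),'feet',toolplane(d,f([[175,406],[560,408]]),.1292))
X=cloud(d); Rt=np.array([[0.93,0.001,.368],[-.368,-.001,.93],[.001,-1,0]])
for uv in f([[250,90],[330,85],[420,95],[135,250],[600,250],[163,320],[570,320]]):
    u,v=np.round(uv).astype(int); w=X[v,u]; print((u,v),(Rt.T@(w-np.array([.4798,-.24,.1797])))*1000)
E
```

```text
[[-47.32 129.2    1.5 ]
 [-20.63 129.2  -23.05]
 [-20.63 129.2   26.22]]
circ [-22.61   1.58] 24.711860034877553
outer back [[-56.23 129.2    1.49]] feet [[ -7.49 129.2  -24.21]
 [ -7.19 129.2   27.68]]
(np.int64(295), np.int64(150)) [-52.6  131.24 -13.47]
(np.int64(311), np.int64(148)) [-53.74 132.62  -3.18]
(np.int64(329), np.int64(151)) [-51.9  131.88   8.45]
(np.int64(272), np.int64(184)) [-30.6  130.84 -28.98]
(np.int64(365), np.int64(184)) [-30.71 130.25  32.28]
(np.int64(278), np.int64(200)) [-19.97 130.25 -25.28]
(np.int64(359), np.int64(200)) [-19.82 130.91  28.73]
```

Call:
move_arm(targets=[0,-10,0,0,0,0,0,-20,0,0,0,0,0,-25,0,0,0,0,0,-20,0,0,0,0,0,-5,0,0,0,0])

```text
time_s: 16.25
position: [0.4797, -0.24, 0.2595]
tool_rot: [[0.93, 0.002, 0.368], [-0.368, -0.001, 0.93], [0.002, -1.0, -0.001]]
ft_force: [0.1, -1.7, -1.4]
grip_width: 0.0349
```

Call:
move_arm(targets=[5,0,15,0,0,0,9,0,30,0,0,0,12,0,40,0,0,0,12,0,40,0,0,0,12,0,40,0,0,0])

```text
time_s: 16.88
position: [0.5875, -0.1025, 0.257]
tool_rot: [[0.93, -0.002, 0.367], [-0.367, 0.001, 0.93], [-0.002, -1.0, 0.0]]
ft_force: [0.9, -0.6, -0.9]
grip_width: 0.0353
```

Call:
move_arm(targets=[9,0,30,0,0,0,5,0,15,0,0,0,0,5,0,0,0,0,0,10,0,0,0,0,0,5,0,0,0,0])

```text
time_s: 17.5
position: [0.6156, -0.0689, 0.2372]
tool_rot: [[0.929, -0.002, 0.369], [-0.369, 0.0, 0.929], [-0.002, -1.0, -0.0]]
ft_force: [-0.4, -0.0, -1.8]
grip_width: 0.0347
```

```bash
python3 - <<'E'
from h import *
np.set_printoptions(precision=4,suppress=True)
im=snap('wrist','w15');s=env.observe();print(s['position'],s['ft_force'],s['grip_width'])
cv2.imwrite('pics/w15c.png',cv2.resize(im['pixels'][130:260,245:395][:,:,::-1],None,fx=5,fy=4.6,interpolation=cv2.INTER_CUBIC))
E
```

```text
[ 0.6156 -0.0688  0.2368] [ 0.4921  0.2291 -1.2565] 0.0348215744742629
```

View pics/w15.png

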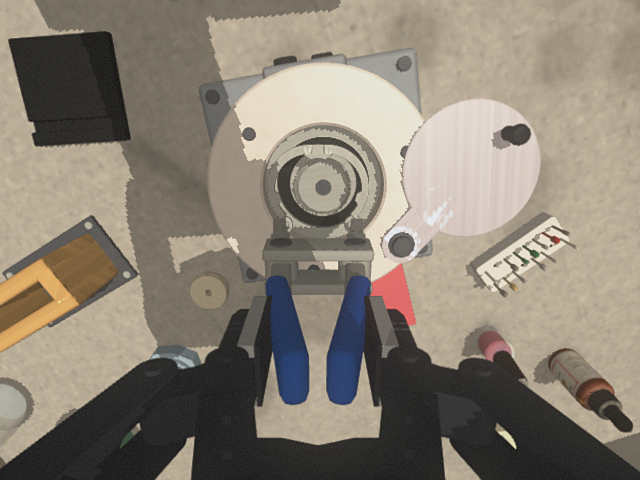

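View pics/w15c.png

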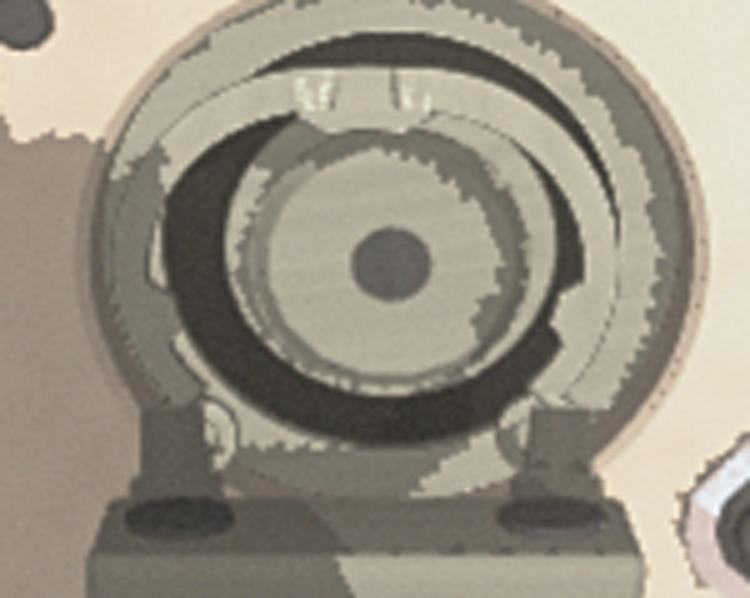

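```bash
cat > hub.py <<'E'
from m import *
np.set_printoptions(precision=2,suppress=True)
def hub(fn,uv,z):
    d=load(fn); return toolplane(d,[uv],z-.067)
E
python3 - <<'E'
from hub import *
print(hub('w15',(323.2,187.4),.2368))
d=load('w15');f=lambda a:np.array(a)/np.array([5,4.6])+[245,130]
# seal/hub outline: left/right of 44mm hub dark ring boundary
print(toolplane(d,f([[225,262],[556,262]]),.2368-.0635))
E
```

```text
[[-20.85 169.8    5.4 ]]
[[-20.54 173.3  -20.05]
 [-20.54 173.3   30.81]]
```

Call:
move_arm(targets=[1.7,2,3.8,0,0,0,0,7,0,0,0,0,0,9,0,0,0,0,0,7,0,0,0,0,0,2,0,0,0,0])

```text
time_s: 18.18
position: [0.6191, -0.0651, 0.2105]
tool_rot: [[0.93, -0.001, 0.368], [-0.368, 0.0, 0.93], [-0.001, -1.0, -0.0]]
ft_force: [-0.6, -0.3, -0.6]
grip_width: 0.0351
```

```bash
python3 - <<'E'
from h import *
np.set_printoptions(precision=4,suppress=True)
im=snap('wrist','w16');s=env.observe();print(s['position'],s['ft_force'],s['grip_width'])
cv2.imwrite('pics/w16c.png',cv2.resize(im['pixels'][130:260,245:395][:,:,::-1],None,fx=5,fy=4.6,interpolation=cv2.INTER_CUBIC))
im=snap('side','s16');cv2.imwrite('pics/s16c.png',cv2.resize(im['pixels'][200:400,210:400][:,:,::-1],None,fx=3,fy=3,interpolation=cv2.INTER_CUBIC))
E
```

```text
[ 0.6192 -0.0652  0.2106] [-0.0586  0.3938 -1.8008] 0.034979132035219365
```

View pics/w16c.png

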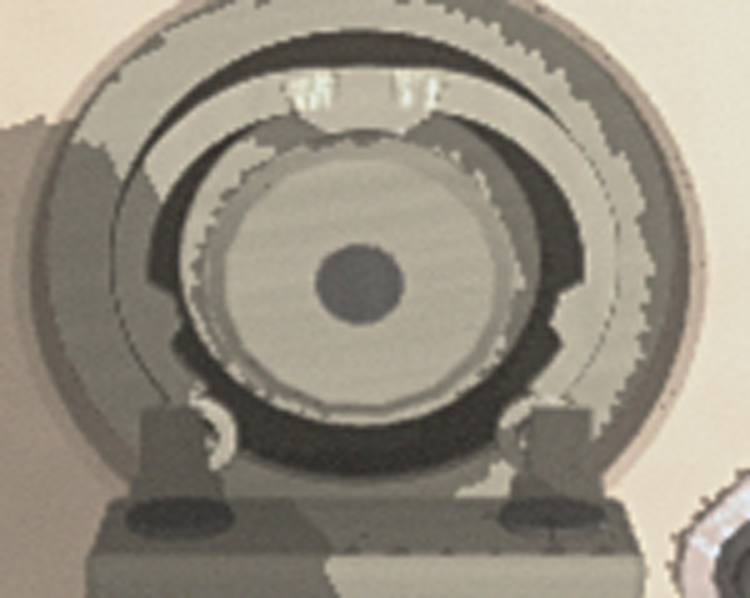

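View pics/s16c.png

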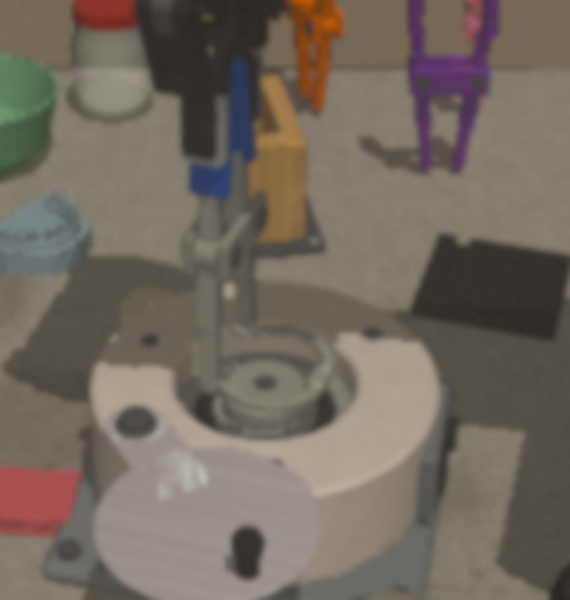

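```bash
python3 - <<'E'
from hub import *
print(hub('w16',(316.85,191.8),.2106))
d=load('w16');f=lambda a:np.array(a)/np.array([5,4.6])+[245,130]
T=toolplane(d,f([[366,132],[181,318],[552,318]]),.1297);print(T)
P=T[:,[0,2]];A=np.c_[2*P,np.ones(3)];q=np.linalg.solve(A,(P**2).sum(1));print('circ',q[:2],np.sqrt(q[2]+q[:2]@q[:2]))
E
```

```text
[[-22.69 143.6    0.61]]
[[-47.12 129.7    1.5 ]
 [-20.52 129.7  -23.09]
 [-20.52 129.7   26.26]]
circ [-22.37   1.59] 24.748844561633536
```

Call:
move_arm(targets=[-0.3,0,-1.0,0,0,0,0,4,0,0,0,0,0,4,0,0,0,0,0,2,0,0,0,0,0,0,0,0,0,0])

```text
time_s: 18.9
position: [0.6186, -0.066, 0.201]
tool_rot: [[0.93, -0.0, 0.368], [-0.368, 0.0, 0.93], [-0.0, -1.0, -0.0]]
ft_force: [-0.1, -0.4, -1.3]
grip_width: 0.0354
```

```bash
python3 - <<'E'
from h import *
np.set_printoptions(precision=4,suppress=True)
im=snap('wrist','w17');s=env.observe();print(s['position'],s['ft_force'],s['grip_width'])
cv2.imwrite('pics/w17c.png',cv2.resize(im['pixels'][130:260,245:395][:,:,::-1],None,fx=5,fy=4.6,interpolation=cv2.INTER_CUBIC))
E
```

```text
[ 0.6186 -0.066   0.2012] [ 0.3106 -0.3977 -1.7203] 0.034949180341761754
```

View pics/w17c.png

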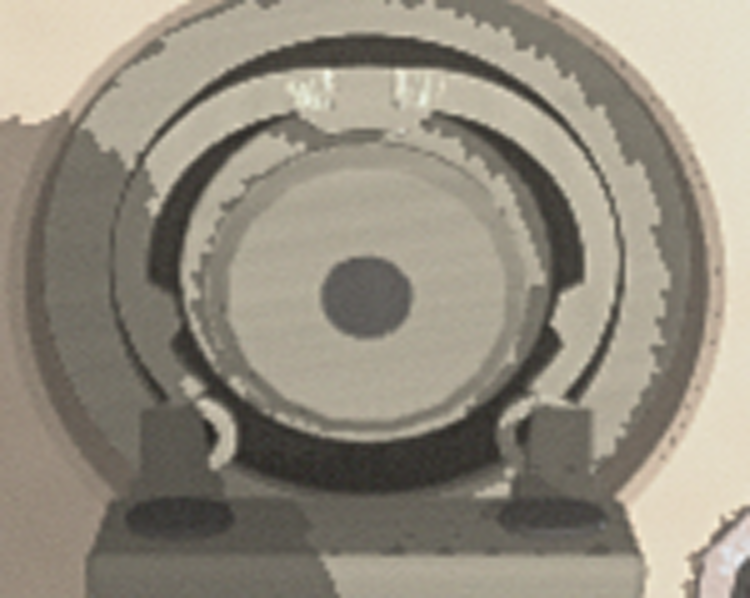

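```bash
python3 - <<'E'
from hub import *
print(hub('w17',(318.4,194.8),.2012))
d=load('w17');f=lambda a:np.array(a)/np.array([5,4.6])+[245,130]
print(toolplane(d,f([[228,296],[508,296],[367,165],[367,424]]),.2012-.067))
X=cloud(d);Rt=np.array([[0.93,0,.368],[-.368,0,.93],[0,-1,0]])
for uv in f([[250,95],[320,100],[420,100],[480,110],[135,250],[600,250],[163,310],[570,320],[367,380],[300,380],[367,220],[440,220]]):
    u,v=np.round(uv).astype(int); w=X[v,u]; print((u,v),(Rt.T@(w-np.array([.6186,-.066,.2012])))*1000)
E
```

```text
[[-22.51 134.2    1.66]]
[[-22.82 134.2  -17.08]
 [-22.82 134.2   20.67]
 [-41.91 134.2    1.65]
 [ -3.36 134.2    1.67]]
(np.int64(295), np.int64(151)) [-51.98 130.22 -13.42]
(np.int64(309), np.int64(152)) [-51.14 132.29  -4.47]
(np.int64(329), np.int64(152)) [-51.19 131.84   8.49]
(np.int64(341), np.int64(154)) [-49.96 131.38  16.25]
(np.int64(272), np.int64(184)) [-30.44 131.14 -29.03]
(np.int64(365), np.int64(184)) [-30.56 130.51  32.37]
(np.int64(278), np.int64(197)) [-21.72 131.02 -25.3 ]
(np.int64(359), np.int64(200)) [-19.71 130.89  28.78]
(np.int64(318), np.int64(213)) [ -9.86 134.43   1.39]
(np.int64(305), np.int64(213)) [ -9.56 135.6   -7.54]
(np.int64(318), np.int64(178)) [-33.61 136.     1.38]
(np.int64(333), np.int64(178)) [-33.81 134.84  11.39]
```

Call:
move_arm(targets=[0,2.5,0,0,0,0,0,2.5,0,0,0,0,0,2.5,0,0,0,0,0,2.5,0,0,0,0,0,1,0,0,0,0])

```text
time_s: 19.58
position: [0.6186, -0.066, 0.19]
tool_rot: [[0.93, -0.0, 0.368], [-0.368, 0.0, 0.93], [-0.0, -1.0, -0.0]]
ft_force: [0.1, -0.4, -1.3]
grip_width: 0.035
```

```bash
python3 - <<'E'
from h import *
np.set_printoptions(precision=4,suppress=True)
im=snap('wrist','w18');s=env.observe();print(s['position'],s['ft_force'],s['wrist_torque'],s['grip_width'])
cv2.imwrite('pics/w18c.png',cv2.resize(im['pixels'][130:260,245:395][:,:,::-1],None,fx=5,fy=4.6,interpolation=cv2.INTER_CUBIC))
E
```

```text
[ 0.6186 -0.066   0.19  ] [-0.6892  0.0291 -2.4085] [ 0.0282 -0.0322  0.0726] 0.034978777387775724
```

View pics/w18c.png

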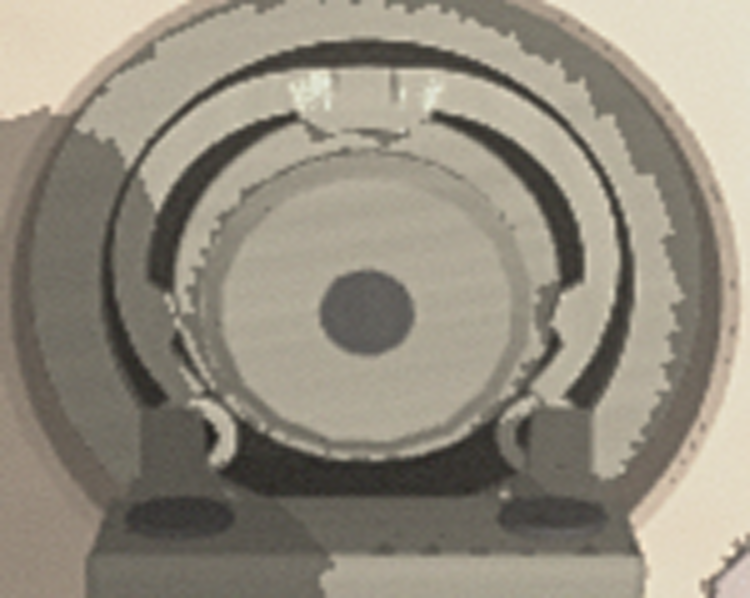

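Call:
move_arm(targets=[0,1,0,0,0,0,0,1,0,0,0,0,0,0.8,0,0,0,0,0,0.4,0,0,0,0,0,0,0,0,0,0])

```text
time_s: 20.25
position: [0.6186, -0.066, 0.187]
tool_rot: [[0.93, -0.0, 0.368], [-0.368, -0.0, 0.93], [-0.0, -1.0, -0.0]]
ft_force: [-0.5, 0.6, -1.8]
grip_width: 0.0349
```

```bash
python3 - <<'E'
from h import *
np.set_printoptions(precision=4,suppress=True)
for i in range(3):
    s=env.observe();print(s['position'],s['ft_force'],s['wrist_torque'],s['grip_width'])
E
```

```text
[ 0.6186 -0.066   0.187 ] [-0.5183  0.5922 -1.7598] [-0.0243 -0.0206 -0.0168] 0.03489350924087295
[ 0.6186 -0.066   0.187 ] [-0.5183  0.5922 -1.7598] [-0.0243 -0.0206 -0.0168] 0.03489350924087295
[ 0.6186 -0.066   0.187 ] [-0.5183  0.5922 -1.7598] [-0.0243 -0.0206 -0.0168] 0.03489350924087295
```

Call:
move_arm(targets=[0,0.5,0,0,0,0,0,0.5,0,0,0,0,0,0,0,0,0,0,0,0,0,0,0,0,0,0,0,0,0,0])

```text
time_s: 20.88
position: [0.6186, -0.066, 0.186]
tool_rot: [[0.93, -0.0, 0.368], [-0.368, -0.0, 0.93], [-0.0, -1.0, -0.0]]
ft_force: [0.7, 0.1, -2.2]
grip_width: 0.0351
```

```bash
python3 - <<'E'
from h import *
np.set_printoptions(precision=4,suppress=True)
im=snap('wrist','w19');s=env.observe();print(s['position'],s['ft_force'],s['wrist_torque'],s['grip_width'])
cv2.imwrite('pics/w19c.png',cv2.resize(im['pixels'][130:260,245:395][:,:,::-1],None,fx=5,fy=4.6,interpolation=cv2.INTER_CUBIC))
d=load('w19');X=cloud(d);f=lambda a:np.array(a)/np.array([5,4.6])+[245,130]
for uv in f([[250,90],[320,105],[420,105],[480,105],[135,250],[600,250],[163,310],[570,320],[367,220],[440,220],[60,250]]):
    u,v=np.round(uv).astype(int); print((u,v),X[v,u]*1000)
E
```

```text
[ 0.6186 -0.066   0.186 ] [-0.438   1.0199 -1.3076] [ 0.0354 -0.0511 -0.0121] 0.03479112781221276
(np.int64(295), np.int64(150)) [564.8906 -59.2169  54.9186]
(np.int64(309), np.int64(153)) [569.9969 -51.5454  54.7602]
(np.int64(329), np.int64(153)) [574.7446 -39.5198  54.8472]
(np.int64(341), np.int64(153)) [577.5519 -32.3113  55.2226]
(np.int64(272), np.int64(184)) [579.4782 -81.5178  56.7286]
(np.int64(365), np.int64(184)) [602.2392 -24.6665  55.3517]
(np.int64(278), np.int64(197)) [589.0698 -81.4503  55.7676]
(np.int64(359), np.int64(200)) [610.6446 -32.0264  56.4983]
(np.int64(318), np.int64(178)) [585.4244 -51.4068  66.481 ]
(np.int64(333), np.int64(178)) [588.9306 -42.632   66.2815]
(np.int64(257), np.int64(184)) [576.4822 -91.8538  51.0279]
```

View pics/w19c.png

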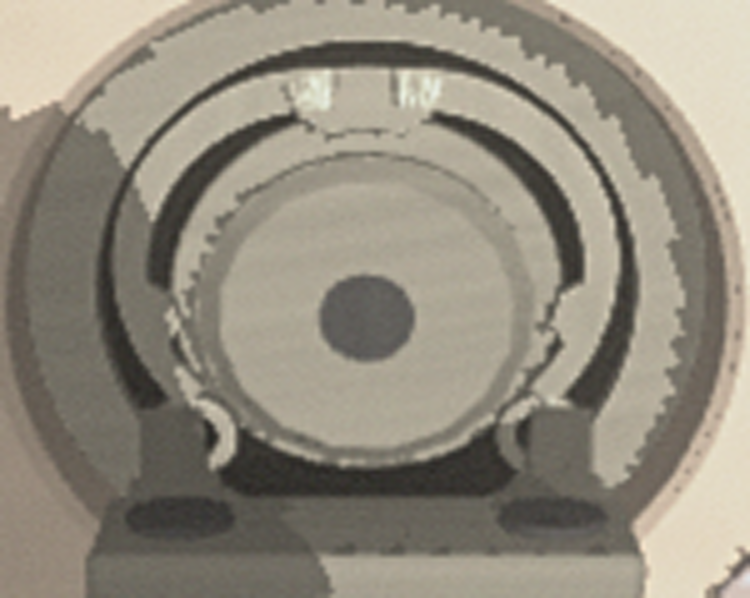

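Call:
move_arm(targets=[0.5,0.1,0,0,0,0,0.5,0.2,0,0,0,0,0.5,0.2,0,0,0,0,0.5,0.2,0,0,0,0,0,0,0,0,0,0], hand=-0.06)

```text
time_s: 21.55
position: [0.6205, -0.0668, 0.1853]
tool_rot: [[0.93, -0.0, 0.368], [-0.368, -0.0, 0.93], [-0.0, -1.0, -0.0]]
ft_force: [0.1, -0.5, -1.6]
grip_width: 0.0405
```

```bash
python3 - <<'E'
from h import *
np.set_printoptions(precision=4,suppress=True)
im=snap('wrist','w20');s=env.observe();print(s['position'],s['ft_force'],s['wrist_torque'],s['grip_width'])
cv2.imwrite('pics/w20c.png',cv2.resize(im['pixels'][130:260,245:395][:,:,::-1],None,fx=5,fy=4.6,interpolation=cv2.INTER_CUBIC))
d=load('w20');X=cloud(d);f=lambda a:np.array(a)/np.array([5,4.6])+[245,130]
for uv in f([[250,90],[320,105],[420,105],[480,105],[145,250],[590,250],[173,310],[560,320]]):
    u,v=np.round(uv).astype(int); print((u,v),X[v,u]*1000)
E
```

```text
[ 0.6205 -0.0667  0.1853] [ 0.1888 -0.7759 -2.0814] [-0.0127 -0.0375 -0.0391] 0.03998191355770351
(np.int64(295), np.int64(150)) [566.6496 -59.8022  56.2297]
(np.int64(309), np.int64(153)) [571.7024 -52.1811  56.2287]
(np.int64(329), np.int64(153)) [576.5712 -40.2729  54.8091]
(np.int64(341), np.int64(153)) [579.2519 -33.0995  56.1973]
(np.int64(274), np.int64(184)) [582.0232 -81.2656  54.7392]
(np.int64(363), np.int64(184)) [603.4111 -26.7028  55.7798]
(np.int64(280), np.int64(197)) [591.4425 -80.9537  55.1476]
(np.int64(357), np.int64(200)) [612.261  -34.0147  54.914 ]
```

View pics/w20c.png

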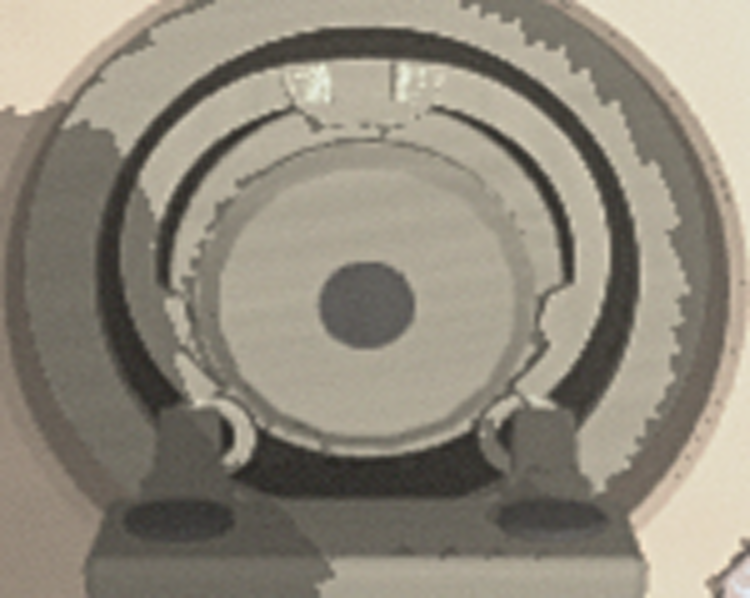

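Call:
move_arm(targets=[0.5,0.2,0,0,0,0,0.5,0.2,0,0,0,0,0.6,0.2,0,0,0,0,0.6,0.2,0,0,0,0,0,0,0,0,0,0], hand=0.08)

```text
time_s: 22.22
position: [0.6226, -0.0676, 0.1845]
tool_rot: [[0.93, -0.0, 0.368], [-0.368, 0.0, 0.93], [-0.0, -1.0, 0.0]]
ft_force: [-0.1, 0.0, -1.7]
grip_width: 0.0461
```

```bash
python3 - <<'E'
from h import *
np.set_printoptions(precision=4,suppress=True)
im=snap('wrist','w21');s=env.observe();print(s['position'],s['ft_force'],s['wrist_torque'],s['grip_width'])
cv2.imwrite('pics/w21c.png',cv2.resize(im['pixels'][130:260,245:395][:,:,::-1],None,fx=5,fy=4.6,interpolation=cv2.INTER_CUBIC))
E
```

```text
[ 0.6225 -0.0676  0.1845] [ 0.2657 -0.2068 -1.9346] [-0.0234  0.0241  0.0682] 0.04657301941573619
```

View pics/w21c.png

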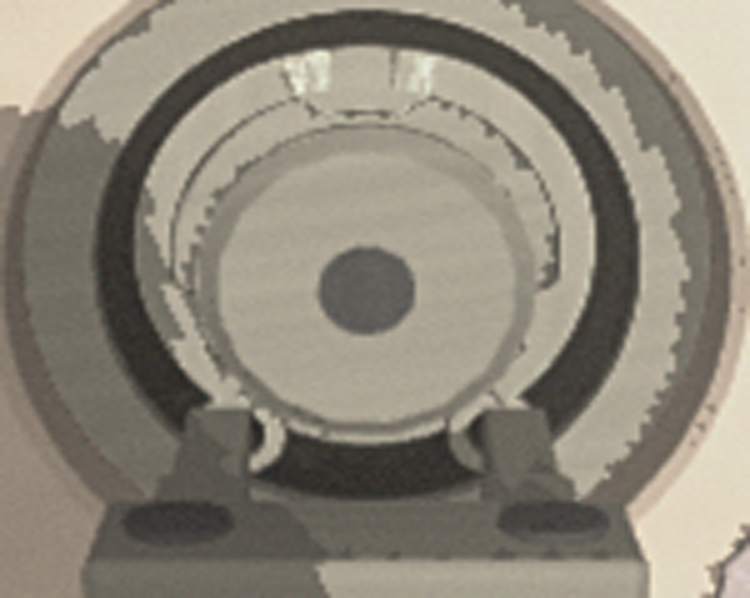

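Call:
move_arm(targets=[0.5,0.2,0,0,0,0,0.5,0.2,0,0,0,0,0.6,0.2,0,0,0,0,0.6,0.2,0,0,0,0,0,0,0,0,0,0], hand=0.22)

```text
time_s: 22.9
position: [0.6245, -0.0684, 0.1837]
tool_rot: [[0.93, -0.0, 0.368], [-0.368, 0.0, 0.93], [-0.0, -1.0, -0.0]]
ft_force: [0.5, 0.7, -0.2]
grip_width: 0.0523
```

```bash
python3 - <<'E'
from h import *
np.set_printoptions(precision=4,suppress=True)
im=snap('wrist','w22');s=env.observe();print(s['position'],s['ft_force'],s['wrist_torque'],s['grip_width'])
cv2.imwrite('pics/w22c.png',cv2.resize(im['pixels'][130:260,245:395][:,:,::-1],None,fx=5,fy=4.6,interpolation=cv2.INTER_CUBIC))
E
```

```text
[ 0.6245 -0.0684  0.1837] [ 0.3609  0.7074 -1.2986] [-0.0611 -0.1047  0.0697] 0.052036394747435245
```

View pics/w22c.png

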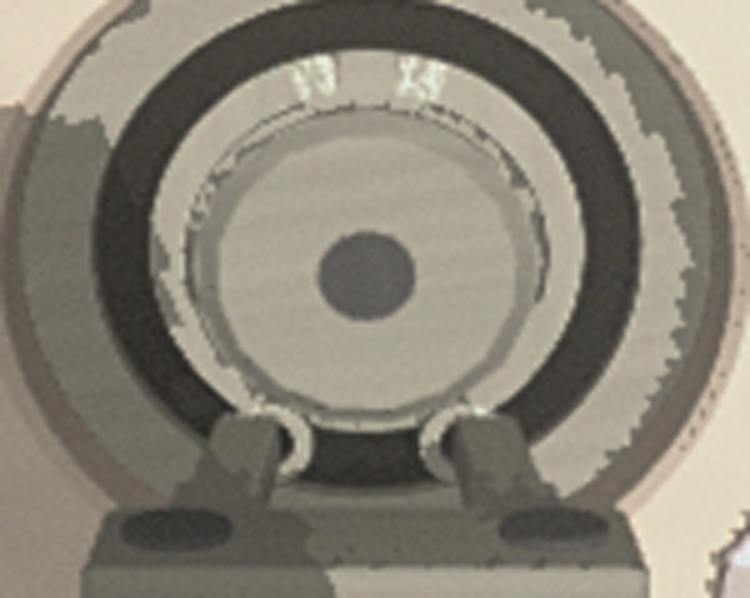

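Call:
move_arm(targets=[0.4,0.2,0,0,0,0,0.5,0.2,0,0,0,0,0.5,0.2,0,0,0,0,0.4,0,0,0,0,0,0,0,0,0,0,0], hand=0.34)

```text
time_s: 23.58
position: [0.6262, -0.069, 0.1831]
tool_rot: [[0.93, -0.0, 0.368], [-0.368, 0.0, 0.93], [-0.0, -1.0, 0.0]]
ft_force: [0.0, -0.8, -0.6]
grip_width: 0.0571
```

```bash
python3 - <<'E'
from h import *
np.set_printoptions(precision=4,suppress=True)
im=snap('wrist','w23');s=env.observe();print(s['position'],s['ft_force'],s['wrist_torque'],s['grip_width'])
cv2.imwrite('pics/w23c.png',cv2.resize(im['pixels'][130:260,245:395][:,:,::-1],None,fx=5,fy=4.6,interpolation=cv2.INTER_CUBIC))
E
```

```text
[ 0.6263 -0.069   0.1831] [ 0.1962  0.0666 -1.6401] [ 0.0157  0.0226 -0.0324] 0.05723294176607235
```

View pics/w23c.png

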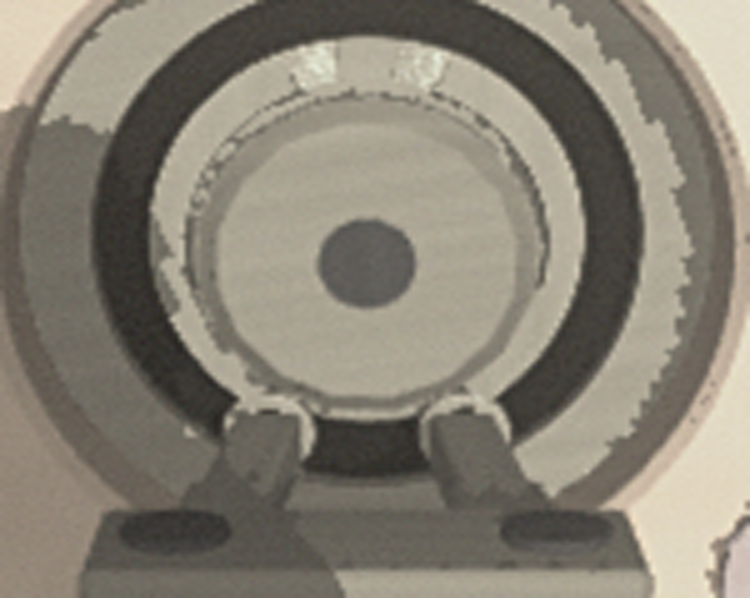

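Call:
move_arm(targets=[0,0,0,0,0,0,0,0,0,0,0,0,0,-1,0,0,0,0,0,-2,0,0,0,0,0,-3,0,0,0,0], hand=0.36)

```text
time_s: 24.25
position: [0.6262, -0.069, 0.1893]
tool_rot: [[0.93, -0.0, 0.368], [-0.368, 0.0, 0.93], [-0.0, -1.0, -0.0]]
ft_force: [-0.4, 0.5, -0.4]
grip_width: 0.0583
```

```bash
python3 - <<'E'
from h import *
np.set_printoptions(precision=4,suppress=True)
im=snap('wrist','w24');s=env.observe();print(s['position'],s['ft_force'],s['wrist_torque'],s['grip_width'])
cv2.imwrite('pics/w24c.png',cv2.resize(im['pixels'][130:260,245:395][:,:,::-1],None,fx=5,fy=4.6,interpolation=cv2.INTER_CUBIC))
E
```

```text
[ 0.6264 -0.069   0.1898] [-0.1736 -0.6644 -0.8526] [-0.0174 -0.0076 -0.0455] 0.05832661642950547
```

View pics/w24c.png

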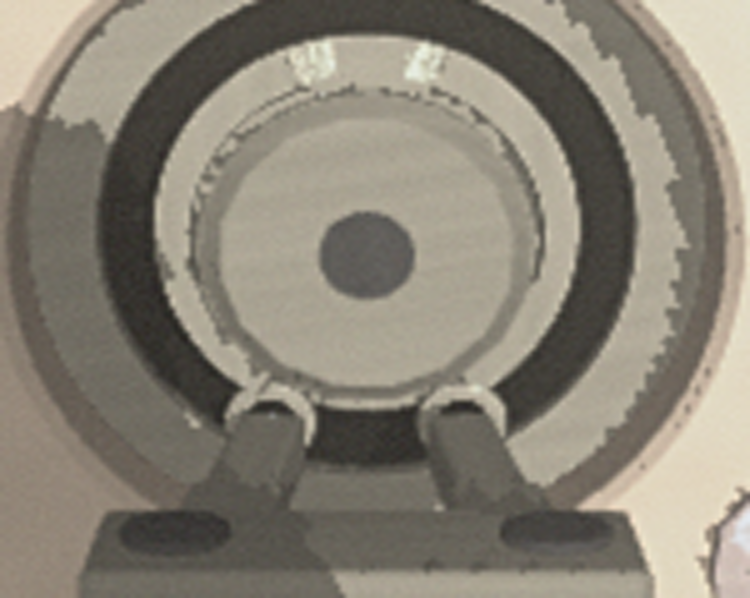

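Call:
move_arm(targets=[0,-10,0,0,0,0,0,-25,0,0,0,0,0,-35,0,0,0,0,6,-3,-21,0,0,0,11,0,-42,0,0,0])

```text
time_s: 24.92
position: [0.6187, -0.1343, 0.2621]
tool_rot: [[0.931, 0.0, 0.366], [-0.366, -0.0, 0.931], [0.0, -1.0, -0.0]]
ft_force: [0.1, -0.8, -2.2]
grip_width: 0.058
```

```bash
python3 - <<'E'
from h import *
np.set_printoptions(precision=4,suppress=True)
im=snap('wrist','w25');s=env.observe();print(s['position'],s['ft_force'],s['grip_width'])
E
```

```text
[ 0.6178 -0.1404  0.2612] [-1.6783 -5.4383 -1.3844] 0.057805144976202656
```

View pics/w25.png

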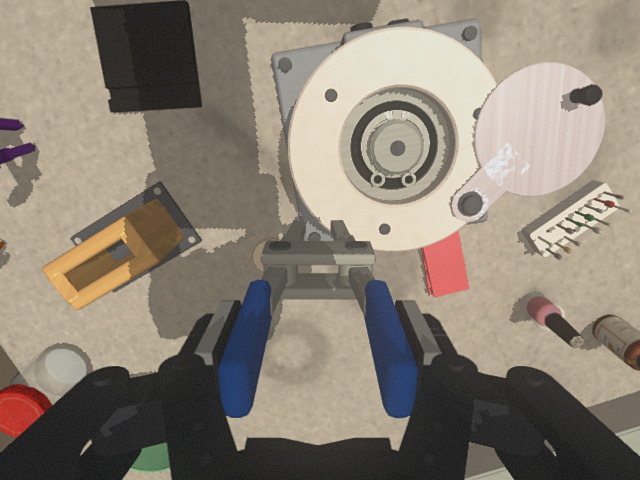

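Call:
move_arm(targets=[10,0,-40,0,0,0,10,0,-40,0,0,0,10,0,-40,0,0,0,10,0,-35,0,0,0,8,0,-25,0,0,0])

```text
time_s: 25.6
position: [0.5961, -0.3214, 0.2608]
tool_rot: [[0.929, -0.002, 0.37], [-0.37, 0.001, 0.929], [-0.002, -1.0, 0.0]]
ft_force: [0.2, -0.2, -1.7]
grip_width: 0.0582
```

Call:
move_arm(targets=[0,0,0,0,-0.1,0,0,0,0,0,-0.13,0,0,0,0,0,-0.13,0,0,0,0,0,-0.1,0,0,0,0,0,-0.046,0])

```text
time_s: 26.22
position: [0.5966, -0.3198, 0.2609]
tool_rot: [[0.992, -0.002, -0.13], [0.13, 0.001, 0.992], [-0.002, -1.0, 0.001]]
ft_force: [0.0, 0.1, -1.8]
grip_width: 0.0583
```

Call:
move_arm(targets=[0,0,0,0,0,0,0,0,0,0,0,0,0,0,0,0,0,0,0,0,0,0,0,0,0,0,0,0,0,0])

```text
time_s: 26.85
position: [0.5973, -0.3189, 0.2621]
tool_rot: [[0.992, -0.0, -0.129], [0.129, -0.0, 0.992], [-0.0, -1.0, -0.0]]
ft_force: [0.3, 0.1, -1.7]
grip_width: 0.0582
```

```bash
python3 - <<'E'
from h import *
np.set_printoptions(precision=4,suppress=True)
im=snap('wrist','w26');s=env.observe();print(s['position'],s['ft_force'],s['grip_width'],s['tool_rot'])
cv2.imwrite('pics/w26c.png',cv2.resize(im['pixels'][150:290,240:395][:,:,::-1],None,fx=4.8,fy=4.2,interpolation=cv2.INTER_CUBIC))
d=load('w6');cv2.imwrite('pics/w6c.png',cv2.resize(d['pixels'][150:290,240:395][:,:,::-1],None,fx=4.8,fy=4.2,interpolation=cv2.INTER_CUBIC))
E
```

```text
[ 0.5973 -0.3189  0.2621] [ 0.9076  0.1463 -2.0438] 0.05757931569773933 [[ 0.9917 -0.     -0.1288]
 [ 0.1288  0.      0.9917]
 [-0.     -1.      0.    ]]
```

View pics/w26c.png

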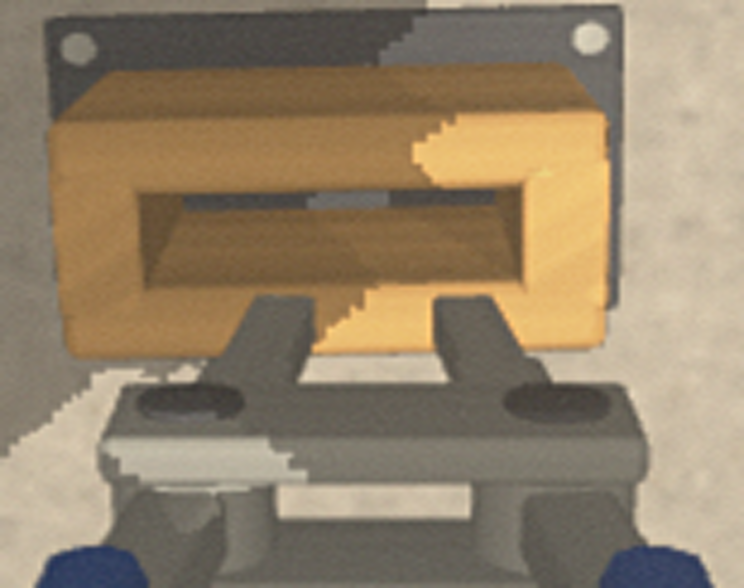

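View pics/w6c.png

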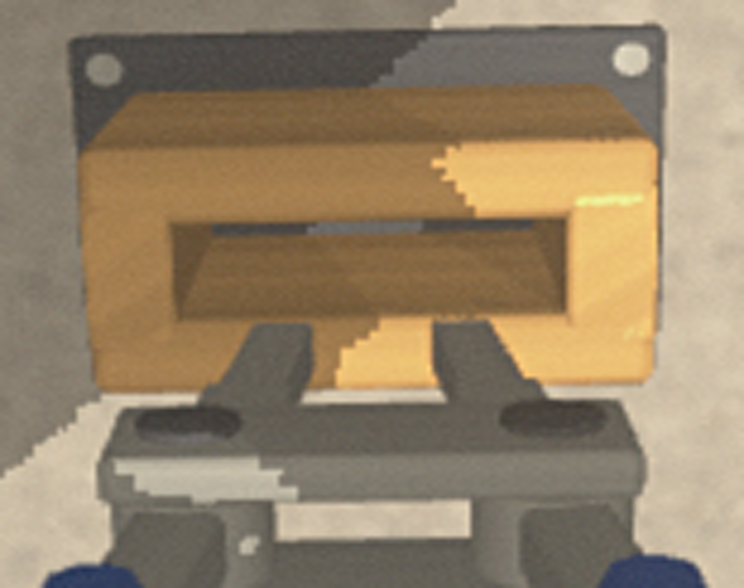

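```bash
python3 - <<'E'
from m import *
np.set_printoptions(precision=2,suppress=True)
d=load('w26');f=lambda a:np.array(a)/np.array([4.8,4.2])+[240,150]
T=toolplane(d,f([[137,193],[523,180],[525,286],[147,289]]),.2621-.078);print(T,T.mean(0))
O=toolplane(d,f([[50,125],[607,112],[605,348],[70,357]]),.2621-.078);print(O,O.mean(0))
print('feet edge',toolplane(d,f([[285,297],[462,297]]),.124))
E
```

```text
[[-11.26 184.1  -38.11]
 [-13.76 184.1   26.21]
 [  7.08 184.1   27.04]
 [  7.68 184.1  -37.11]] [ -2.56 184.1   -5.49]
[[-24.29 184.1  -51.99]
 [-26.73 184.1   39.72]
 [ 19.66 184.1   41.07]
 [ 21.5  184.1  -50.84]] [ -2.47 184.1   -5.51]
feet edge [[ -7.21 124.   -10.94]
 [ -7.2  124.    13.45]]
```

Call:
move_arm(targets=[-0.5,0,-6.7,0,-0.024,0,0,15,0,0,0,0,0,20,0,0,0,0,0,8,0,0,0,0,0,0,0,0,0,0])

```text
time_s: 27.52
position: [0.5975, -0.3255, 0.2184]
tool_rot: [[0.988, -0.001, -0.153], [0.153, 0.001, 0.988], [-0.001, -1.0, 0.001]]
ft_force: [-0.1, 0.4, -0.8]
grip_width: 0.058
```

```bash
python3 - <<'E'
from m import *
np.set_printoptions(precision=4,suppress=True)
im=snap('wrist','w27');s=env.observe();print(s['position'],s['ft_force'],s['grip_width'])
cv2.imwrite('pics/w27c.png',cv2.resize(im['pixels'][150:290,240:395][:,:,::-1],None,fx=4.8,fy=4.2,interpolation=cv2.INTER_CUBIC))
E
```

```text
[ 0.5977 -0.3257  0.2193] [-0.2225  0.5619  0.0765] 0.057633549357925876
```

View pics/w27c.png

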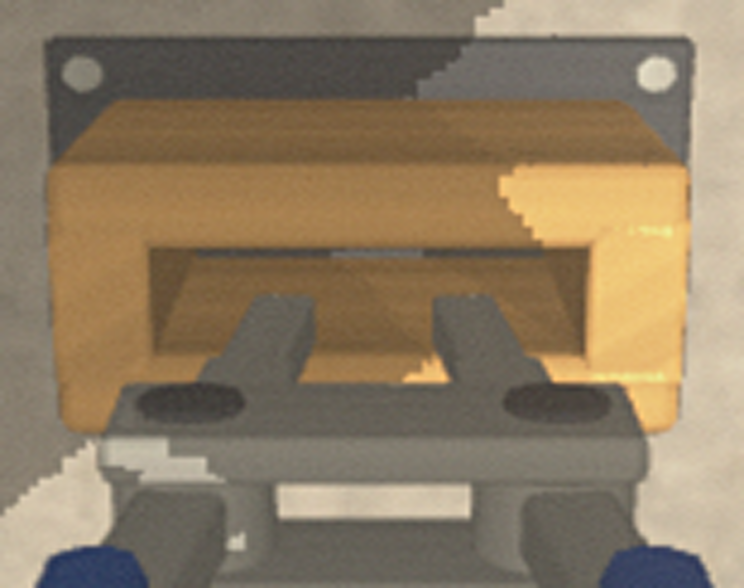

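```bash
python3 - <<'E'
from m import *
np.set_printoptions(precision=2,suppress=True)
d=load('w27');f=lambda a:np.array(a)/np.array([4.8,4.2])+[240,150]
T=toolplane(d,f([[148,247],[588,247],[583,356],[155,355]]),.1413);print(T,T.mean(0))
print('feet edge',toolplane(d,f([[285,297],[462,297]]),.124))
E
```

```text
[[-11.09 141.3  -31.59]
 [-11.09 141.3   32.55]
 [  7.94 141.3   32.45]
 [  7.75 141.3  -31.21]] [ -1.62 141.3    0.55]
feet edge [[ -7.21 124.   -10.94]
 [ -7.2  124.    13.45]]
```

Call:
move_arm(targets=[0,10,0,0,0,0,0,10,0,0,0,0,0,10,0,0,0,0,0,10,0,0,0,0,0,10,0,0,0,0])

```text
time_s: 28.2
position: [0.5976, -0.3256, 0.1683]
tool_rot: [[0.988, -0.0, -0.153], [0.153, 0.0, 0.988], [-0.0, -1.0, 0.0]]
ft_force: [-0.0, -0.5, -1.5]
grip_width: 0.058
```

Call:
move_arm(targets=[0,8,0,0,0,0,0,8,0,0,0,0,0,6,0,0,0,0,0,4,0,0,0,0,0,1,0,0,0,0])

```text
time_s: 28.82
position: [0.5976, -0.3256, 0.1419]
tool_rot: [[0.988, -0.0, -0.153], [0.153, 0.0, 0.988], [-0.0, -1.0, 0.0]]
ft_force: [0.1, -0.4, -1.0]
grip_width: 0.0579
```

```bash
python3 - <<'E'
from m import *
np.set_printoptions(precision=4,suppress=True)
s=env.observe();print(s['position'],s['ft_force'],s['wrist_torque'],s['grip_width'])
E
```

```text
[ 0.5976 -0.3256  0.1419] [ 0.0823 -0.3648 -0.9667] [ 0.029  -0.0057  0.0026] 0.05793766807551908
```

Call:
move_arm(targets=[0,0.6,0,0,0,0,0,0.6,0,0,0,0,0,0.6,0,0,0,0,0,0.4,0,0,0,0,0,0,0,0,0,0])

```text
time_s: 29.45
position: [0.5978, -0.3256, 0.1405]
tool_rot: [[0.988, 0.001, -0.153], [0.153, -0.001, 0.988], [0.001, -1.0, -0.001]]
ft_force: [-0.7, -0.0, 2.7]
grip_width: 0.0583
```

Call:
move_arm(targets=[0,0,0,0,0,0,0,0,0,0,0,0,0,0,0,0,0,0,0,0,0,0,0,0,0,0,0,0,0,0], hand=0.5)

```text
time_s: 30.08
position: [0.5976, -0.3256, 0.1399]
tool_rot: [[0.988, -0.0, -0.153], [0.153, 0.0, 0.988], [-0.0, -1.0, 0.0]]
ft_force: [-1.0, -0.3, 0.9]
grip_width: 0.0642
```

Call:
move_arm(targets=[0,0,0,0,0,0,0,0,0,0,0,0,0,0,0,0,0,0,0,0,0,0,0,0,0,0,0,0,0,0], hand=1)

```text
time_s: 30.7
position: [0.5976, -0.3256, 0.1399]
tool_rot: [[0.988, -0.0, -0.153], [0.153, -0.0, 0.988], [-0.0, -1.0, 0.0]]
ft_force: [1.2, 0.0, -0.1]
grip_width: 0.0855
```

```bash
python3 - <<'E'
from m import *
np.set_printoptions(precision=4,suppress=True)
im=snap('wrist','w28');s=env.observe();print(s['position'],s['ft_force'],s['wrist_torque'],s['grip_width'])
E
```

```text
[ 0.5977 -0.3256  0.1399] [-0.4563 -0.7552 -0.1564] [-0.0008  0.0268  0.0586] 0.08592358210337843
```

View pics/w28.png

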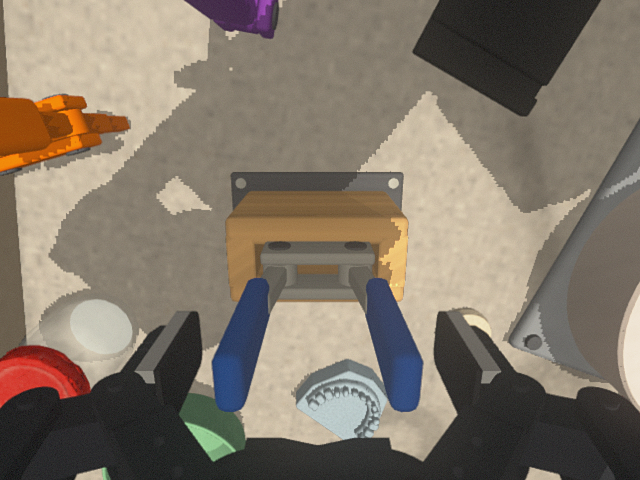

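Call:
move_arm(targets=[0,-20,0,0,0,0,0,-35,0,0,0,0,0,-45,0,0,0,0,0,-45,0,0,0,0,0,-25,0,0,0,0])

```text
time_s: 31.38
position: [0.5977, -0.3257, 0.3128]
tool_rot: [[0.988, 0.003, -0.153], [0.153, -0.002, 0.988], [0.002, -1.0, -0.003]]
ft_force: [0.6, -0.1, -0.3]
grip_width: 0.0852
```

```bash
python3 - <<'E'
from m import *
np.set_printoptions(precision=4,suppress=True)
s=env.observe()
im=snap('wrist','w29');print(s['position'],s['tool_rot'][:,2])
cv2.imwrite('pics/w29c.png',cv2.resize(im['pixels'][130:270,240:395][:,:,::-1],None,fx=4.8,fy=4.2,interpolation=cv2.INTER_CUBIC))
im=snap('top','t29');cv2.imwrite('pics/t29c.png',cv2.resize(im['pixels'][180:280,160:430][:,:,::-1],None,fx=2.9,fy=2.9,interpolation=cv2.INTER_CUBIC))
im=snap('side','s29');cv2.imwrite('pics/s29c.png',cv2.resize(im['pixels'][170:410,200:420][:,:,::-1],None,fx=2.5,fy=2.5,interpolation=cv2.INTER_CUBIC))
E
```

```text
[ 0.5977 -0.3257  0.3128] [-0.1527  0.9883 -0.0027]
```

View pics/w29.png

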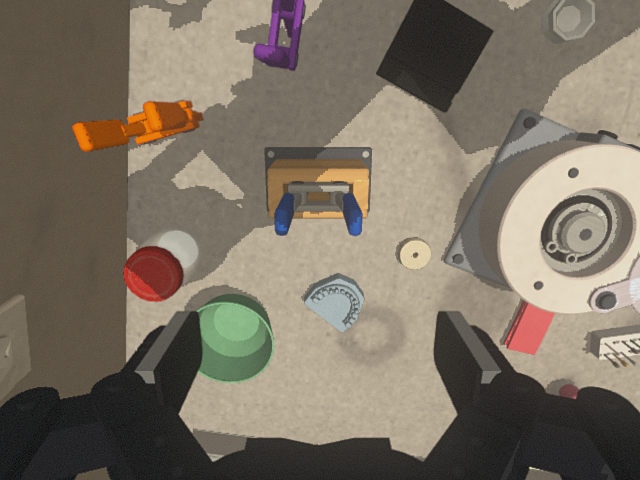

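View pics/w29c.png

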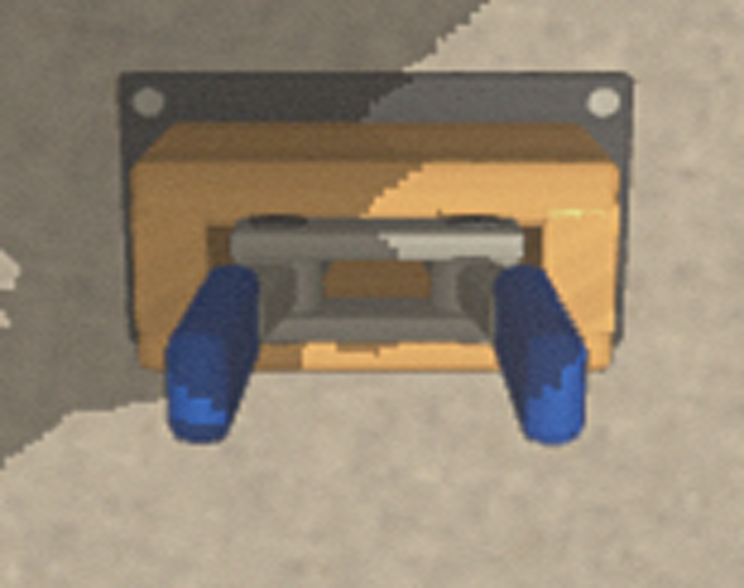

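View pics/s29c.png

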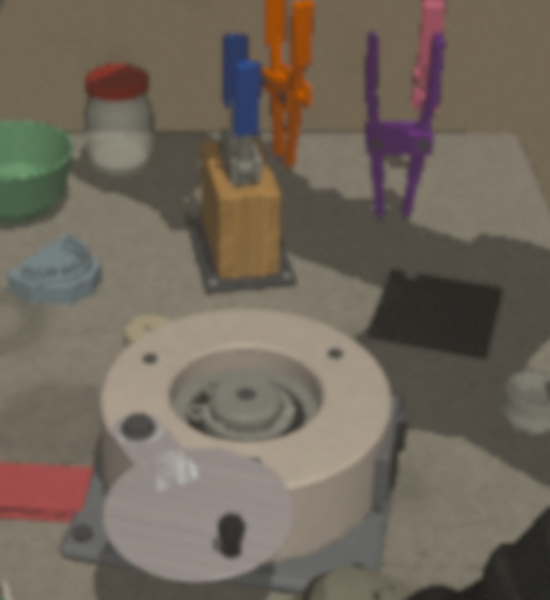

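```bash
python3 - <<'E'
from m import *
np.set_printoptions(precision=4,suppress=True)
d=load('w29'); X=cloud(d); p=d['pixels'].astype(int)
m=(p[:,:,2]>p[:,:,0]+50)&(p[:,:,2]>90)
n,l,s,c=cv2.connectedComponentsWithStats(m.astype(np.uint8))
for i in range(1,n):
    if s[i,4]>80:
        P=X[l==i]; Q=P[P[:,2]>.168]; print(s[i],len(Q),Q.mean(0) if len(Q) else P.mean(0), Q.min(0) if len(Q) else 0,Q.max(0) if len(Q) else 0)
f=lambda a:np.array(a)/np.array([4.8,4.2])+[240,130]
S=onplane(d,f([[133,165],[616,165],[612,370],[140,370]]),.078);print(S,S.mean(0))
# plate points heights
for uv in f([[300,228],[450,228],[300,308],[450,308],[380,325],[380,240],[170,190],[380,190],[580,250]]):
    u,v=np.round(uv).astype(int); print((u,v),X[v,u]*1000)
E
```

```text
[275 210  12  24 241] 239 [ 0.5992 -0.3508  0.1768] [ 0.591  -0.3553  0.1748] [ 0.6082 -0.3461  0.1796]
[349 211  13  25 233] 230 [ 0.5926 -0.2991  0.1769] [ 0.5838 -0.3038  0.1746] [ 0.6014 -0.2949  0.1787]
[[ 0.5809 -0.3737  0.078 ]
 [ 0.5668 -0.2833  0.078 ]
 [ 0.6121 -0.2753  0.078 ]
 [ 0.6264 -0.3671  0.078 ]] [ 0.5965 -0.3248  0.078 ]
(np.int64(302), np.int64(184)) [ 586.6466 -340.7994   93.0952]
(np.int64(334), np.int64(184)) [ 582.2358 -312.9378   93.5979]
(np.int64(302), np.int64(203)) [ 603.184  -338.3667   94.9679]
(np.int64(334), np.int64(203)) [ 598.7454 -310.2401   95.2968]
(np.int64(319), np.int64(207)) [ 603.9924 -322.9262   96.9956]
(np.int64(319), np.int64(187)) [ 586.219  -325.694    97.2248]
(np.int64(275), np.int64(175)) [ 585.1642 -366.6175   77.1887]
(np.int64(319), np.int64(175)) [ 579.2146 -326.7541   75.8677]
(np.int64(361), np.int64(190)) [ 586.6753 -286.3013   77.8103]
```

Call:
move_arm(targets=[0,0,20,0,0,0,0,0,45,0,0,0,0,0,50,0,0,0,0,0,50,0,0,0,0,0,30,0,0,0])

```text
time_s: 32.15
position: [0.5669, -0.1305, 0.3083]
tool_rot: [[0.988, -0.003, -0.154], [0.154, 0.001, 0.988], [-0.002, -1.0, 0.002]]
ft_force: [1.2, 0.1, -0.8]
grip_width: 0.0854
```

```bash
python3 - <<'E'
from m import *
im=snap('wrist','w30')
cv2.imwrite('pics/w30c.png',cv2.resize(im['pixels'][150:330,300:500][:,:,::-1],None,fx=3.9,fy=3.3,interpolation=cv2.INTER_CUBIC))
print(env.observe()['position'])
E
```

```text
[ 0.56667649 -0.12790819  0.30872504]
```

View pics/w30.png

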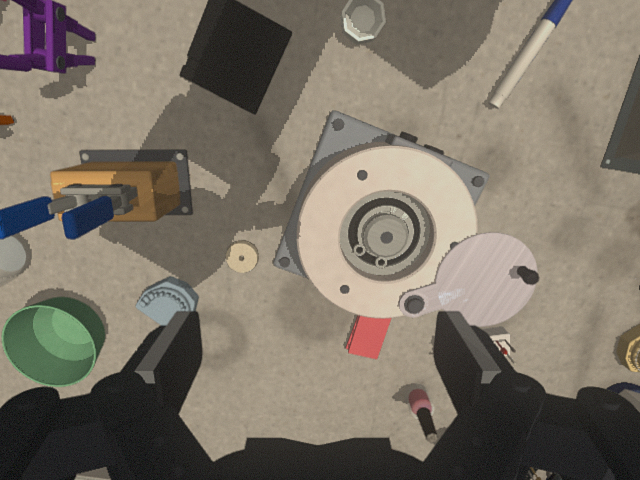

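Pliers stand within about 1 mm of the stand middle, at the same height as at first. The ring at (386,236) is round the hub with both eyes in place. Next I'll check how well it is centred and its height.

```bash
python3 - <<'E'
from m import *
np.set_printoptions(precision=4,suppress=True)
im=snap('wrist','w31');s=env.observe();print(s['position'],s['ft_force'])
cv2.imwrite('pics/w31c.png',cv2.resize(im['pixels'][185:285,330:440][:,:,::-1],None,fx=6.5,fy=6,interpolation=cv2.INTER_CUBIC))
E
```

```text
[ 0.5671 -0.13    0.3087] [-0.8084 -0.7963  0.4988]
```

View pics/w31c.png

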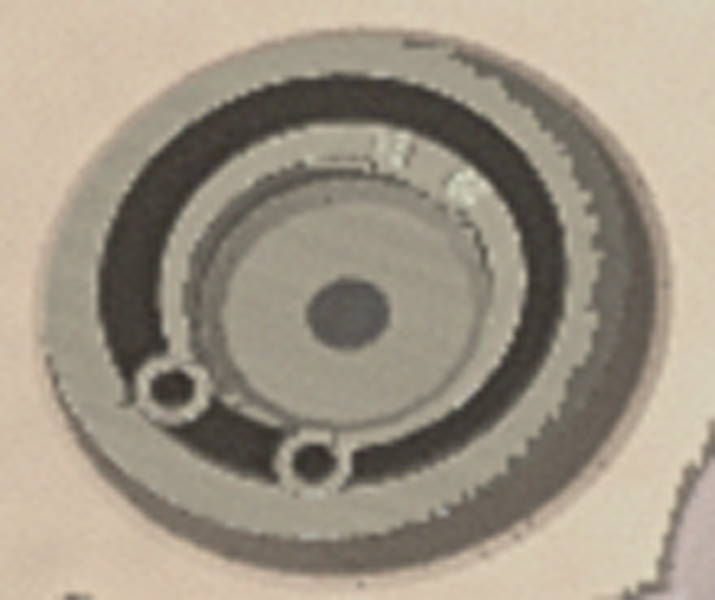

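```bash
python3 - <<'E'
from m import *
np.set_printoptions(precision=2,suppress=True)
d=load('w31');f=lambda a:np.array(a)/np.array([6.5,6])+[330,185]
h=onplane(d,f([[348,314]]),.067)[0]*1000
e=onplane(d,f([[173,387],[314,461]]),.056)*1000
P=(onplane(d,f([[161,270],[215,170],[340,121],[450,155],[525,285],[480,375]]),.056)*1000)[:,:2]
A=np.c_[2*P,np.ones(len(P))];q=np.linalg.lstsq(A,(P**2).sum(1),rcond=None)[0]
print('hub',h,'ring c',q[:2],'R',np.sqrt(q[2]+q[:2]@q[:2]),'dist',np.linalg.norm(q[:2]-h[:2]))
print('eyes',e,'spacing',np.linalg.norm(e[0]-e[1]),'mid-hub',np.linalg.norm(e.mean(0)[:2]-h[:2]))
X=cloud(d)*1000
for uv in f([[340,145],[190,220],[175,290],[505,280],[440,165],[480,340],[148,395],[290,470],[348,220],[300,380]]):
    u,v=np.round(uv).astype(int); print((u,v),X[v,u])
for n,(a,b) in {}.items(): pass
t=load('t29')
for nm,k in [('dish',(266,329)),('wheel',(319,208)),('cast',(360,177))]: print(nm)
E
```

```text
hub [598.05 -55.94  67.  ] ring c [596.49 -55.73] R 27.94625960440458 dist 1.5742814325341017
eyes [[618.14 -77.87  56.  ]
 [627.87 -53.39  56.  ]] spacing 26.3395289671639 mid-hub 26.772801136342498
(np.int64(382), np.int64(209)) [572.88 -60.88  55.49]
(np.int64(359), np.int64(222)) [589.35 -80.87  55.91]
(np.int64(357), np.int64(233)) [600.93 -80.69  55.75]
(np.int64(408), np.int64(232)) [592.1  -30.16  55.23]
(np.int64(398), np.int64(212)) [573.3  -44.74  55.95]
(np.int64(404), np.int64(242)) [602.95 -31.92  55.61]
(np.int64(353), np.int64(251)) [619.84 -81.41  57.38]
(np.int64(375), np.int64(263)) [632.66 -54.7   47.66]
(np.int64(384), np.int64(222)) [582.79 -58.65  66.85]
(np.int64(376), np.int64(248)) [610.21 -60.89  66.35]
dish
wheel
cast
```

View pics/t29.png

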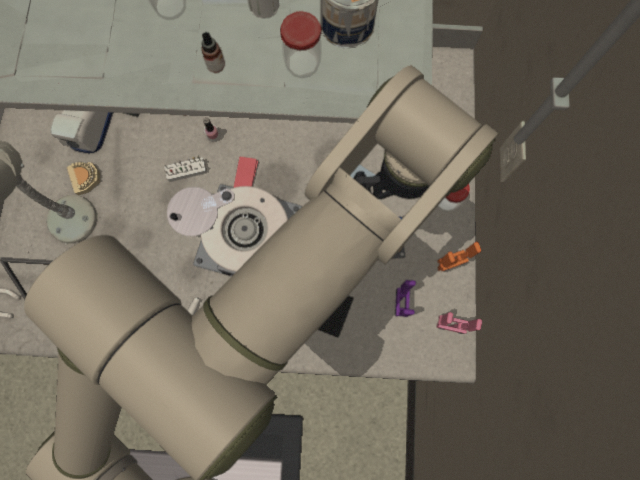

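```bash
python3 - <<'E'
from m import *
np.set_printoptions(precision=2,suppress=True)
d=load('w24');f=lambda a:np.array(a)/np.array([5,4.6])+[245,130]
print('hub',toolplane(d,f([[367,255]]),.1898-.067),'hub face',toolplane(d,f([[219,253],[516,253],[367,118],[367,387]]),.1898-.067))
print('ring l r top',toolplane(d,f([[154,235],[580,235],[367,35]]),.1898-.056))
print('eyes',toolplane(d,f([[270,422],[462,420]]),.1898-.056))
for i,uv in enumerate([(205.5,-0)]): pass
E
```

```text
hub [[-30.97 122.8    1.62]] hub face [[-31.25 122.8  -17.35]
 [-31.25 122.8   20.72]
 [-49.82 122.8    1.61]
 [-12.   122.8    1.64]]
ring l r top [[-31.89 133.8  -26.74]
 [-31.89 133.8   30.05]
 [-60.12 133.8    1.63]]
eyes [[ -3.79 133.8  -11.66]
 [ -4.09 133.8   14.73]]
```

```bash
python3 - <<'E'
from m import *
d=load('w30')
print('dish',onplane(d,[363,18],.026)*1000,'wheel',onplane(d,[242,257],.013)*1000)
print(env.observe()['qvel'], env.observe()['time_s']); print(env.close_job())
E
```

```text
dish [[ 403.63908435 -111.71987165   26.        ]] wheel [[ 661.24132462 -200.80156636   13.        ]]
[-3.00379329  1.65689913 -2.46556737 -0.78482484  0.10968744 -1.82538374] 32.25
the job is handed in; nothing more can be done
None
```

The retaining ring is back in the hub groove, the pliers are back in their stand, and I handed the job in at about 32 s. No verdict came back.

**What I did:** I swung the dust cover clear with the closed fingertips and took the steel pliers from the stand. With the pins in the ring's eyes I spread the ring to the pliers' stop and lifted it. I lined it up over the hub by wrist camera, lowered it to the bearing and let it close in small steps, moving with it toward the eyes. The pliers then went back in the stand and the arm withdrew.

**Last checks:**

| Item | Measured | Limit |
|---|---|---|
| Dust cover angle (top view just after the swing) | about 1.63 rad, looks unchanged at the end | above 1.4 rad |
| Ring level and height | upper face about 55.5 mm, so lying on the bearing face | centre at most 5 mm above the face |
| Ring arms (from 26.3 mm between eyes) | about 0.02 rad | below 0.06 rad |
| Pliers to stand middle | within about 1 mm, handle tops at their starting height | 6 mm |
| Dish and felt wheel | within about 6 mm of their first measurements, within camera error | 15 mm |

I did not measure the blue cast again, but it looked unmoved in the pictures.

**Disagreements:**
- **Ring centring:** the close wrist view gave about 0.3 mm off the hub axis. A slanted view from farther off gave about 1.6 mm, close to the 2 mm limit. I trust the close view, because the eye spacing agrees with a ring fully closed in the groove.
- **Cameras:** the top and wrist cameras differed by about 3 mm, so I lined up the ring with the wrist camera alone.
- **Pliers:** they tilted about 0.03 rad in the grip while being carried, but stand upright in the stand now.

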